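# Load the egg rack on the dial scale and set the dial to zero

### The arm

A 7-joint arm with a two-finger parallel gripper is mounted at the origin on the work surface. World frame = base frame: x ahead of the robot, y to its left, z up, the work surface at z = 0. Lengths are in m, angles in degrees, forces in N, time in s.
With the tool pointing down it reaches from about 0.425 to 0.875 m from the base axis. Payload 4.7 kg.
Tool frame: the origin (TCP) lies at the very end of the fingers, on their centre line; the grasp point (between the pads) lies behind it (env.pinch_z is the z of the grasp point in the tool frame, in m); z points along the fingers, y is the direction in which the jaws open and shut (so a half turn about z gives the same grasp; the last joint's range is limited). The gripper opens to 87 mm and grips with 3 to 60 N. Pads are 19 mm wide; open, the fingers measure 117 mm over their backs; the gripper's body (75 mm by 190 mm) begins 51 mm behind the grasp point.
Start: joints at [-73.39, 18.392, -4.016, 83.108, 1.295, 78.541, -3.26], TCP at [0.177, 0.625, 0.223] pointing down, gripper open.
Joint ranges: [-163.93, 163.93], [-17.29, 119.83], [-79.2, 71.16], [3.27, 140.29], [-89.18, 269.18], [5.43, 117.66], [-154.24, 154.24]. Speed limits (degrees/s): [147.25, 147.25, 180, 180, 180, 180, 180].

### API

Orientations are given as [roll, pitch, yaw] about the fixed x, y, z axes, in that order (R = Rz(yaw) Ry(pitch) Rx(roll)).
In Python, from cell import readout, read_camera, env gives the robot as it stands. The module is installed in compiled form; this text tells all that it offers.
- The arm moves only by the tool servo_tool, never from a script. Its argument "plan" is a list that holds one entry, the list of rows, each a list of 5 numbers: the finger opening in m, from 0 to 0.087, then the shift along the tool's x, y, z in m, then the turn about the tool's z in rad. In form: [[[jaw, x, y, z, yaw], ...]]. A call has 1 to 12 rows; each row is the pose to reach, as a shift and turn from the pose measured when the call began, along the tool's axes at that moment; what a row does not reach only later rows make up. A row lasts 1/12 s, in which the tool goes at most 41.7 mm and 7.16 degrees, less where a joint would pass 70% of its speed; a pose out of reach is approached as far as the arm can. A call with a gripper value outside its range is refused whole. The fingers move at their own pace and stop on an object; "force" is the grip in N (left out, the last holds). Time passes only in rows, so rows that repeat a pose let the fingers close. It gives the time, the measured TCP pose, the force and the opening at its end, in the units of the state.
- readout.get_obs(): the state, without advancing time (a new reading comes with each control period).
- read_camera(name): name is "scene" or "top"; returns a dict with "image" (400x640x3 uint8, red, green, blue), "range_z" (400x640 float32, m along the optical axis (not along the pixel's ray), 0 where there is no reading), "mtx" (3x3 intrinsics, pixels), "D" ([k1, k2, p1, p2, k3] as OpenCV has them; the pictures are not rectified), "camera_from_world" (4x4, takes a point from world to camera coordinates). Camera axes: x right, y up, looking along -z (the intrinsics and any distortion apply to the point x, -y, -z); pixel columns grow to the right and rows downward; lengths in m; the calibration is good to about 2 mm. A picture is of the moment at which its call begins.
- env.sign_off(): hands the job in, once; it reports no verdict.
The state is a dict: "time_s": time; "qpos": joint angles; "joint_velocities": joint speeds; "effort": joint torques, N m; "tool_pos": TCP position; "tool_rot": TCP orientation; "force": force on the tool from outside, world axes, zero at the start; "wrist_torque": the same for the moment, N m; "grip_width": finger opening in m.
Only numpy, scipy, OpenCV 4.12 (cv2) and the standard library are available. Lean on these libraries where they do the work, as an engineer would, in place of code of your own. Each camera call takes 0.05 s, during which the arm holds its last target. There are 200 camera calls.

### The job

Get the dial scale ready for counting eggs out by weight: first take the brass check weight off the platform and stand it in the middle of its red mat, then set the empty egg rack centrally on the platform, its length along the platform's length, and lay every egg from the tray in a pocket of its own, lengthways along the rails, lowering each gently until it has settled before letting go. Last of all turn the bezel of the dial until its red zero mark stands at the pointer, and let go; if anything is knocked out of place meanwhile, put it right, and leave the other things on the bench where they are.

Things in the scene. Friction and masses are not known exactly. Their poses are not given: they have to be found in the camera images.
- scale: white dial scale fixed to the bench: base 150 x 190 mm, steel weighing platform 130 x 200 mm (short way along the scale's x, long way along its y) whose top is 45 mm above the bench when empty. Origin: on the bench under the platform's centre. 135 mm from there along the scale's -x stands the round dial column (radius 24 mm) with the bezel on it
- platform (a point): centre of the platform's top face, moving with it: the platform is sprung and sinks straight down 1.6 mm per 100 g (14 mm at most)
- dial_centre (a point): centre of the bezel's top face, on its turning axis, 105 mm above the bench. The bezel is a round black knurled knob of 66 mm diameter and 25 mm height (80 to 105 mm above the bench), axis upright, free all round below it, white ticks and one red zero mark on its rim; inside the rim lie the fixed white dial face and the dark blue pointer, which cannot be touched
- zero_mark (a point): the bezel's red zero mark, 27 mm from the axis; it turns with the bezel
- pointer_tip (a point): tip of the dial's pointer, 27 mm from the axis, so it falls on the zero mark's point when the dial reads zero; the pointer turns counterclockwise seen from above by about 0.33 rad per 100 g on the platform, and is not moved by the bezel
- bezel (a joint): angle of the bezel, rad, growing counterclockwise seen from above, -2.4 to 2.8; at 0 the zero mark points to the scale's -x. Friction (0.04 N m) holds it where it is left
- weight: brass 500 g check weight, 61 mm tall, cylinder of 44 mm diameter up to 38 mm, a narrower knob (24 mm) above; at the start it stands on the platform. Origin: centre of its underside
- mat: round red mat, 100 mm across, 4 mm thick, fixed to the bench: the check weight's place. Origin: centre of its underside
- rack: egg rack, 280 g or so: green base plate 80 mm (its x) by 310 mm (its y), 4 mm thick; two steel rails (6 mm wires, 34 mm apart, centres 16 mm up) run along y, and cross wires (5 mm thick, 26 mm up, 60 mm long in x) part them into four pockets. In its middle stands the green handle, an upright block 14 mm (rack x) by 24 mm (rack y), top 71 mm above the rack's underside. Origin: centre of the plate's underside
- pocket0 (a point): place of the centre of an egg lying in pocket 0 of the rack with its length along the rails: 34.3 mm above the rack's underside, at rack y = -116 mm
- pocket1 (a point): place of the centre of an egg lying in pocket 1 of the rack with its length along the rails: 34.3 mm above the rack's underside, at rack y = -52 mm
- pocket2 (a point): place of the centre of an egg lying in pocket 2 of the rack with its length along the rails: 34.3 mm above the rack's underside, at rack y = 52 mm
- pocket3 (a point): place of the centre of an egg lying in pocket 3 of the rack with its length along the rails: 34.3 mm above the rack's underside, at rack y = 116 mm
- tray: steel tray fixed to the bench on which the eggs lie at the start, 240 x 240 mm, floor 3 mm thick, rim 11 mm high. Origin: centre of its underside
- egg0: brown egg (may be absent), 44 mm thick and 56 mm long, about 60 g, lying on its side, origin at its centre, its x axis along its length; it can roll
- egg1: brown egg (may be absent), 44 mm thick and 56 mm long, about 60 g, lying on its side, origin at its centre, its x axis along its length; it can roll
- egg2: brown egg (may be absent), 44 mm thick and 56 mm long, about 60 g, lying on its side, origin at its centre, its x axis along its length; it can roll
- egg3: brown egg (may be absent), 44 mm thick and 56 mm long, about 60 g, lying on its side, origin at its centre, its x axis along its length; it can roll
- jar: bystander: amber jar, 52 mm across, 75 mm tall, origin at its underside's centre
- mug: bystander: blue mug, 76 mm across, 85 mm tall, origin at its underside's centre
- tin: bystander: tin with a yellow label, 72 mm across, 80 mm tall, origin at its underside's centre
Things that resemble listed ones, but are neither listed nor needed, are in the scene too. Leave any blue look-alike of the weight alone.

How it is judged:
By the outcome, as a careful person would: the job done as asked, in the order asked, and still so for the second after the job is handed in, with the robot touching nothing.
Of egg0, egg1, egg2, egg3 only 3 to 4 are there at a start; the rules pass over those that are not, and their reading is None.
At some moment in a run one of weight may be knocked a few centimetres aside while the robot is not near it.
It also fails if it takes over 210 s, if anything falls off the work surface, if the arm or the gripper's body presses on something with over 40 N, if the wrist force passes 120 N, or if a joint passes its speed limit or range.

## Working session

There is one attempt and no reset: what is moved stays moved. The work goes in short steps, Python scripts to look and compute and a tool call to move; the robot and the scene stay as the last step left them, time stands still between calls to the robot, and variables do not carry over. Pictures are saved under pics/ and viewed, about 12 in all and at most 16, crops included, and the job is handed in when it is done.

Besides the shell and the picture viewer there is one more tool, called after ">>>" as name(argument=value, ...), one argument or row to a line, values as JSON. servo_tool: Moves the arm, as the interface text tells. Its arguments: {"type":"object","properties":{"plan":{"type":"array"},"force":{"type":"number"}},"required":["plan"]}

```bash
ls; mkdir -p pics; cat > h.py <<'E'
import numpy as np, cv2
from cell import readout, read_camera, env
from scipy.spatial.transform import Rotation as R
def snap(n,f=None):
    c=read_camera(n)
    if f: cv2.imwrite('pics/'+f,c['image'][:,:,::-1])
    return c
def ray(c,uv):
    p=cv2.undistortPoints(np.array([[uv]],float),c['mtx'],np.array(c['D']))[0,0]
    T=np.linalg.inv(c['camera_from_world'])
    d=T[:3,:3]@np.array([p[0],-p[1],-1]); return T[:3,3],d
def onz(c,uv,z):
    o,d=ray(c,uv); return o+d*(z-o[2])/d[2]
def cloud(c):
    v,u=np.mgrid[0:400,0:640]
    p=cv2.undistortPoints(np.stack([u,v],-1).reshape(-1,1,2).astype(float),c['mtx'],np.array(c['D']))[:,0]
    z=c['range_z'].reshape(-1,1)
    P=np.hstack([p[:,:1],-p[:,1:],-np.ones_like(z)])*z
    T=np.linalg.inv(c['camera_from_world'])
    W=(P@T[:3,:3].T+T[:3,3]).reshape(400,640,3); W[c['range_z']==0]=np.nan
    return W
def proj(c,p):
    q=(c['camera_from_world']@np.append(p,1))[:3]
    return cv2.projectPoints(np.array([[q[0],-q[1],-q[2]]]),np.zeros(3),np.zeros(3),c['mtx'],np.array(c['D']))[0][0,0]
def togo(p,yaw=None):
    "shift in tool axes to bring TCP to world p; yaw=world direction of jaw axis deg"
    s=readout.get_obs(); r=R.from_euler('xyz',s['tool_rot'],degrees=True).as_matrix()
    d=r.T@(np.array(p)-s['tool_pos']); y=None
    if yaw is not None:
        a=np.degrees(np.arctan2(r[1,1],r[0,1])); e=(yaw-a+90)%180-90; y=-np.radians(e)
    return d.round(4),y
E
python3 - <<'E'
from h import *
print(readout.get_obs(),env.pinch_z)
for n in('scene','top'):
    c=snap(n,n+'0.png'); print(n,np.linalg.inv(c['camera_from_world']).round(3).tolist(),c['mtx'].tolist(),c['D'])
E
```

```text
pics
{'time_s': 0.0, 'qpos': array([-73.38980324,  18.43922548,  -4.01387655,  83.1751316 ,
         1.29534038,  78.5418882 ,  -3.26141874]), 'joint_velocities': array([-0.03755017, -0.05149056, -0.03715511, -0.07107537,  0.01252466,
        0.02547354,  0.03313544]), 'effort': array([ 1.20067557e-04, -4.91280556e+01, -4.03627893e-01, -3.12526309e+01,
       -6.38738740e-02,  4.40305879e-02,  1.84539495e-04]), 'tool_pos': array([0.17692331, 0.62487314, 0.22145742]), 'tool_rot': array([-1.79889012e+02,  6.69465210e-03,  1.64196643e+02]), 'force': array([ 0.12724467, -0.14683663,  0.65190476]), 'wrist_torque': array([-0.03702056, -0.01083039,  0.02581245]), 'grip_width': 0.08698712039347753} -0.0187
scene [[-0.47, -0.604, 0.644, 1.472], [0.883, -0.335, 0.331, 0.432], [0.016, 0.724, 0.69, 1.046], [0.0, 0.0, 0.0, 1.0]] [[520.2381734219402, 0.0, 322.063798060173], [0.0, 520.2381734219402, 208.7214732667986], [0.0, 0.0, 1.0]] [0.02785526 0.         0.         0.         0.        ]
top [[-0.025, 0.998, -0.051, 0.508], [-1.0, -0.026, -0.017, -0.021], [-0.019, 0.05, 0.999, 1.119], [0.0, 0.0, 0.0, 1.0]] [[392.2447491287478, 0.0, 317.100161822549], [0.0, 392.2447491287478, 206.50925854466576], [0.0, 0.0, 1.0]] [0.03310098 0.         0.         0.         0.        ]
```

View pics/top0.png

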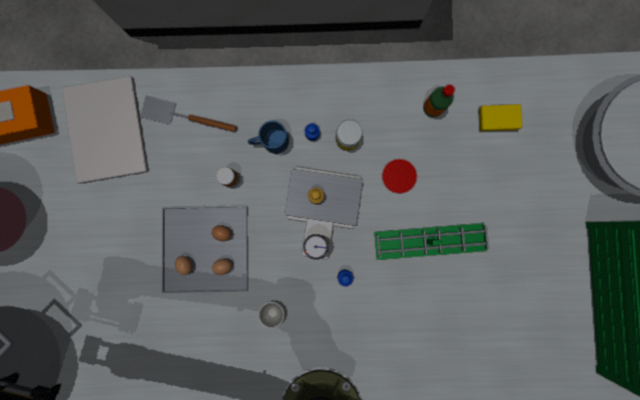

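View pics/scene0.png

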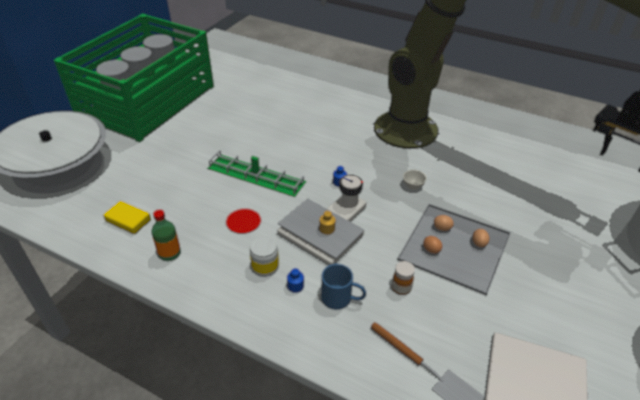

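The top view shows the weight at (316,195) on the platform, the mat (399,176), rack (431,241), dial (316,246) and three eggs at (221,233), (184,265) and (221,267). Blue look-alikes stand at (312,131) and (345,277).

```bash
cat >> h.py <<'E'
def blobs(c,lo,hi,roi,z=None,amin=15,W=None):
    "HSV blobs in roi(u0,v0,u1,v1): pixel centroid, area, world at z, minAreaRect angle"
    hsv=cv2.cvtColor(c['image'],cv2.COLOR_RGB2HSV); m=cv2.inRange(hsv,lo,hi)
    k=np.zeros_like(m); k[roi[1]:roi[3],roi[0]:roi[2]]=255; m&=k
    n,l,s,ce=cv2.connectedComponentsWithStats(m)
    out=[]
    for i in range(1,n):
        if s[i,4]>=amin: out.append((ce[i],s[i,4],l==i))
    return out
def axis_world(c,mask,z):
    "centroid & principal axis direction (deg, world) of mask cast on plane z"
    v,u=np.nonzero(mask); P=np.array([onz(c,(a,b),z)[:2] for a,b in zip(u,v)])
    m=P.mean(0); w,V=np.linalg.eigh(np.cov((P-m).T)); d=V[:,1]
    return m,np.degrees(np.arctan2(d[1],d[0]))%180,2*np.sqrt(w)
E
python3 - <<'E'
from h import *
c=snap('top'); W=cloud(c)
def show(n,bs,z):
    for ce,a,m in bs:
        p,ang,ex=axis_world(c,m,z); print(n,ce.round(1),a,p.round(4),'ang',ang.round(1),ex.round(4),'depth z',np.nanmedian(W[m][:,2]).round(4), np.nanmax(W[m][:,2]).round(4))
show('mat',blobs(c,(0,150,60),(8,255,255),(370,140,430,210)),.004)
show('mat2',blobs(c,(170,150,60),(180,255,255),(370,140,430,210)),.004)
show('egg',blobs(c,(3,80,50),(20,255,255),(165,208,246,290)),.025)
show('wt',blobs(c,(10,120,50),(32,255,255),(290,170,360,225)),.105)
show('rack',blobs(c,(50,100,30),(80,255,255),(365,215,495,265),amin=5),.004)
# platform from depth
z=W[:,:,2]
m=(z>.025)&(z<.055); k=np.zeros_like(m);k[160:235,280:370]=1;m&=k
P=W[m][:,:2]; print('plat z',np.median(W[m][:,2]),m.sum(), 'rect',cv2.minAreaRect(P.astype(np.float32)))
m=(z>.09)&(z<.12); k=np.zeros_like(m);k[228:265,296:335]=1;m&=k
print('dial',np.nanmedian(W[m],0),cv2.minEnclosingCircle(W[m][:,:2].astype(np.float32)))
m=(z>.05)&(z<.09); k=np.zeros_like(m);k[215:262,375:490]=1;m&=k
print('handle',W[m][:,:2].mean(0),m.sum(),np.median(z[m]),cv2.minAreaRect(W[m][:,:2].astype(np.float32)))
for n,v,u in (('jar',177,227),('mug',137,272),('tin',135,349),('wt',195,316),('wtL',180,300),('plR',210,345),('blue1',131,312),('blue2',277,345),('cup',314,272)): print(n,W[v,u].round(3))
I=c['image']
a=cv2.resize(I[220:270,290:345],None,fx=10,fy=10,interpolation=cv2.INTER_CUBIC)
cv2.imwrite('pics/dial0.png',a[:,:,::-1])
E
```

```text
mat [399.  175.9] 873 [ 0.6458 -0.2368] ang 48.5 [0.0475 0.0478] depth z 0.004 0.0104
egg [220.9 232.9] 222 [0.4969 0.2681] ang 73.4 [0.0208 0.0266] depth z 0.0413 0.0504
egg [182.8 265.2] 231 [0.4103 0.3749] ang 27.9 [0.0216 0.0262] depth z 0.0412 0.0517
egg [221.7 266.3] 227 [0.4044 0.2669] ang 104.9 [0.0205 0.0272] depth z 0.0411 0.0505
wt [315.9 195.4] 195 [ 0.5886 -0.0012] ang 19.1 [0.02  0.021] depth z 0.0776 0.1003
rack [427.3 230.9] 699 [ 0.4878 -0.3102] ang 94.4 [0.0151 0.1826] depth z 0.0039 0.0283
rack [474.3 237.7] 197 [ 0.4658 -0.4398] ang 93.4 [0.0157 0.0323] depth z 0.0034 0.0175
rack [443.9 240.2] 324 [ 0.4606 -0.3556] ang 93.3 [0.0152 0.0568] depth z 0.0046 0.0731
rack [390.  244.6] 200 [ 0.4519 -0.2046] ang 93.3 [0.0155 0.0334] depth z 0.0037 0.0084
rack [412.9 242.7] 199 [ 0.4557 -0.2689] ang 94.0 [0.0154 0.0334] depth z 0.0038 0.009
rack [431.2 251.9] 622 [ 0.4288 -0.3184] ang 93.4 [0.0101 0.1769] depth z 0.0036 0.0184
plat z 0.03652193314719199 3517 rect ((0.5709614157676697, -0.017881199717521667), (0.19993767142295837, 0.1812739372253418), 80.06539154052734)
dial [0.45751903 0.00212659 0.10546668] ((0.45709511637687683, 0.002557454165071249), 0.03323125094175339)
handle [ 0.45976551 -0.31470928] 58 0.06962460235089118 ((0.45996567606925964, -0.316236674785614), (0.013147271238267422, 0.024416755884885788), 3.053636074066162)
jar [0.647 0.236 0.076]
mug [0.768 0.122 0.006]
tin [ 0.75  -0.093  0.08 ]
wt [ 0.59  -0.001  0.1  ]
wtL [0.638 0.043 0.034]
plR [ 0.551 -0.079  0.037]
blue1 [0.768 0.006 0.061]
blue2 [ 0.371 -0.073  0.062]
cup [0.267 0.132 0.007]
```

View pics/dial0.png

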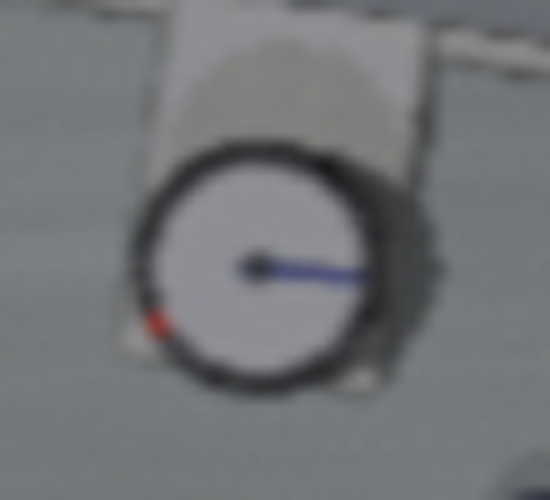

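The dial crop shows the pointer to the right at (360,278) and the red mark lower left at (157,324), so the bezel is at about -1 rad. The platform fit picked up other surfaces, so I'll tighten it and work out the first move.

```bash
python3 - <<'E'
from h import *
c=snap('top'); W=cloud(c); z=W[:,:,2]
m=(z>.032)&(z<.042); k=np.zeros_like(m);k[160:235,275:370]=1;m&=k
m=cv2.morphologyEx(m.astype(np.uint8),cv2.MORPH_OPEN,np.ones((3,3)))
n,l,s,ce=cv2.connectedComponentsWithStats(m); i=1+s[1:,4].argmax(); P=W[l==i]
r=cv2.minAreaRect(P[:,:2].astype(np.float32)); print('plat',r,np.median(P[:,2]))
v=cv2.boxPoints(r);print(v.round(4).tolist())
k=np.zeros(z.shape,bool);k[180:210,300:332]=1
for a,b in((.09,.12),(.066,.085)):
    q=W[k&(z>a)&(z<b)]; print('wt',cv2.minEnclosingCircle(q[:,:2].astype(np.float32)),q.mean(0),len(q))
dc=np.array([.4573,.0023]); 
p=np.array(r[0]); d=p-dc; print('dial->plat',np.linalg.norm(d),np.degrees(np.arctan2(d[1],d[0])))
print(togo([.589,-.001,.12],0))
E
```

```text
plat ((0.5898491740226746, -0.02117404341697693), (0.19986914098262787, 0.1301155537366867), 79.88101196289062) 0.03679491255224876
[[0.5081999897956848, -0.10809999704360962], [0.6363000273704529, -0.13099999725818634], [0.671500027179718, 0.0658000037074089], [0.54339998960495, 0.08860000222921371]]
wt ((0.5915478467941284, -0.0010260357521474361), 0.01097176969051361) [ 0.59147456 -0.00101449  0.09702328] 58
wt ((0.5921763777732849, -0.0005825188709422946), 0.021927211433649063) [ 5.91076797e-01 -4.36771631e-04  7.60980906e-02] 152
dial->plat 0.13461171660905075 -10.042775468174382
(array([-0.5669, -0.4901,  0.1025]), np.float64(1.2950333780811412))
```

>>> servo_tool(
  plan=[
    [[0.087,-0.03,-0.026,0.0,0.11],[0.087,-0.06,-0.052,0.0,0.22],[0.087,-0.09,-0.078,0.0,0.33],[0.087,-0.12,-0.104,0.0,0.44],[0.087,-0.15,-0.13,0.0,0.55],[0.087,-0.18,-0.156,0.0,0.66],[0.087,-0.21,-0.182,0.0,0.77],[0.087,-0.24,-0.207,0.0,0.88],[0.087,-0.27,-0.233,0.0,0.99],[0.087,-0.3,-0.259,0.0,1.1],[0.087,-0.33,-0.285,0.0,1.2],[0.087,-0.36,-0.311,0.0,1.295]],
  ],
)

```text
time_s: 1.2
tool_pos: [0.4393, 0.226, 0.2224]
tool_rot: [-180.0, 0.0, 89.7]
force: [0.1, 1.4, 0.2]
grip_width: 0.0871
```

```bash
python3 -c "
from h import *
print(readout.get_obs()['qpos'].round(1),readout.get_obs()['tool_pos'],togo([.5915,-.001,.15],0))"
```

```text
[-49.8  -1.2  19.3 105.3   0.4  75.8 -30.9] [0.43928375 0.22602225 0.22241561] (array([-0.2263,  0.1533,  0.0725]), np.float64(-0.00476447927041371))
```

>>> servo_tool(
  plan=[
    [[0.087,-0.03,0.02,0.0,0],[0.087,-0.06,0.041,0.0,0],[0.087,-0.09,0.061,0.0,0],[0.087,-0.12,0.082,0.0,0],[0.087,-0.15,0.102,0.0,0],[0.087,-0.18,0.122,0.0,0],[0.087,-0.21,0.142,0.02,0],[0.087,-0.226,0.152,0.04,0],[0.087,-0.2265,0.153,0.06,0],[0.087,-0.2265,0.153,0.08,0],[0.087,-0.2265,0.153,0.09,0],[0.087,-0.2265,0.153,0.09,0]],
  ],
)

```text
time_s: 2.2
tool_pos: [0.5892, -0.0011, 0.1298]
tool_rot: [-179.7, 0.1, 89.7]
force: [-0.5, 0.4, -0.3]
grip_width: 0.0869
```

```bash
python3 - <<'E'
from h import *
c=snap('scene','s1.png'); print(readout.get_obs()['tool_pos'],togo([.5915,-.001,.046],0))
W=cloud(c)
for ce,a,m in blobs(c,(10,120,50),(28,255,255),(300,190,360,245)): print(ce,a,np.nanmedian(W[m],0),np.nanmax(W[m],0),np.nanmin(W[m],0))
E
```

```text
[ 0.59032113 -0.00090784  0.1316138 ] (array([-0.    ,  0.0014,  0.0856]), np.float64(-0.004245763117350236))
[326.80147059 222.73897059] 272 [0.60622129 0.00311274 0.07581121] [0.64535789 0.02023886 0.14217007] [ 0.57717574 -0.01972257  0.03945095]
```

>>> servo_tool(
  force=30,
  plan=[
    [[0.087,0,0.001,0.03,0],[0.087,0,0.001,0.055,0],[0.087,0,0.001,0.075,0],[0.087,0,0.001,0.085,0],[0.087,0,0.001,0.086,0],[0.03,0,0.001,0.086,0],[0.03,0,0.001,0.086,0],[0.03,0,0.001,0.086,0],[0.03,0,0.001,0.086,0],[0.03,0,0.001,0.086,0],[0.03,0,0.001,0.086,0],[0.03,0,0.001,0.086,0]],
  ],
)

```text
time_s: 3.25
tool_pos: [0.5913, -0.001, 0.0459]
tool_rot: [-179.9, 0.0, 89.8]
force: [-0.2, 0.8, -0.6]
grip_width: 0.0486
```

>>> servo_tool(
  plan=[
    [[0.03,0,0,0,0],[0.03,0,0,0,0],[0.03,0,0,0,0],[0.03,0,0,0,0],[0.03,0,0,-0.01,0],[0.03,0,0,-0.03,0],[0.03,0,0,-0.055,0],[0.03,0,0,-0.08,0],[0.03,0,0,-0.1,0],[0.03,0,0,-0.12,0],[0.03,0,0,-0.12,0],[0.03,0,0,-0.12,0]],
  ],
)

```text
time_s: 4.25
tool_pos: [0.5917, -0.0009, 0.1663]
tool_rot: [-180.0, 0.0, 89.8]
force: [0.4, 0.2, -5.2]
grip_width: 0.0426
```

```bash
python3 -c "
from h import *
print(togo([.6458,-.2368,.1],0))"
```

```text
(array([-0.2356,  0.0552,  0.0663]), np.float64(-0.004249481831285561))
```

>>> servo_tool(
  plan=[
    [[0.03,-0.015,0.004,0,0],[0.03,-0.045,0.011,0,0],[0.03,-0.08,0.019,0,0],[0.03,-0.115,0.027,0,0],[0.03,-0.15,0.035,0.01,0],[0.03,-0.185,0.043,0.03,0],[0.03,-0.215,0.05,0.05,0],[0.03,-0.23,0.054,0.07,0],[0.03,-0.2356,0.0552,0.09,0],[0.03,-0.2356,0.0552,0.11,0],[0.03,-0.2356,0.0552,0.13,0],[0.03,-0.2356,0.0552,0.13,0]],
  ],
)

```text
time_s: 5.25
tool_pos: [0.6404, -0.2349, 0.0284]
tool_rot: [-179.2, -0.2, 89.7]
force: [-1.0, 1.2, -6.0]
grip_width: 0.0426
```

```bash
python3 -c "
from h import *
print(togo([.6458,-.2368,.0135],0))"
```

```text
(array([-0.0019,  0.0056,  0.0148]), np.float64(-0.004980878080263231))
```

>>> servo_tool(
  plan=[
    [[0.03,-0.001,0.004,0,0],[0.03,-0.002,0.0056,0,0],[0.03,-0.002,0.0056,0,0],[0.03,-0.002,0.0056,0.004,0],[0.03,-0.002,0.0056,0.008,0],[0.03,-0.002,0.0056,0.011,0],[0.03,-0.002,0.0056,0.013,0],[0.03,-0.002,0.0056,0.0145,0],[0.03,-0.002,0.0056,0.0145,0],[0.03,-0.002,0.0056,0.0145,0]],
  ],
)

```text
time_s: 6.08
tool_pos: [0.6458, -0.2369, 0.0139]
tool_rot: [-179.2, -0.2, 89.7]
force: [0.7, 0.1, -4.4]
grip_width: 0.0427
```

>>> servo_tool(
  plan=[
    [[0.03,0,0,0.0005,0],[0.03,0,0,0.001,0],[0.03,0,0,0.0015,0],[0.03,0,0,0.0015,0],[0.03,0,0,0.0015,0]],
  ],
)

```text
time_s: 6.5
tool_pos: [0.6459, -0.237, 0.0132]
tool_rot: [-179.3, -0.2, 89.7]
force: [-2.4, 1.1, 2.0]
grip_width: 0.0426
```

Seated: the force went from -5 to +2 N. I'll release slowly, then lift.

>>> servo_tool(
  plan=[
    [[0.05,0,0,0,0],[0.06,0,0,0,0],[0.075,0,0,0,0],[0.087,0,0,0,0],[0.087,0,0,-0.01,0],[0.087,0,0,-0.035,0],[0.087,0,0,-0.065,0],[0.087,0,0,-0.1,0],[0.087,0,0,-0.13,0],[0.087,0,0,-0.14,0],[0.087,0,0,-0.14,0]],
  ],
)

```text
time_s: 7.42
tool_pos: [0.6499, -0.2387, 0.158]
tool_rot: [-179.7, -0.1, 89.7]
force: [0.6, -0.7, 0.7]
grip_width: 0.0865
```

```bash
cat >> h.py <<'E'
def weight(c):
    W=cloud(c); z=W[:,:,2]; k=(W[:,:,0]>.5)&(W[:,:,0]<.8)&(W[:,:,1]>-.38)&(W[:,:,1]<-.12)&(z>.025)&(z<.07)
    h=cv2.cvtColor(c['image'],cv2.COLOR_RGB2HSV); k&=(h[:,:,0]>8)&(h[:,:,0]<34)&(h[:,:,1]>90)
    n=[(q,cv2.minEnclosingCircle(W[k&(z>q)][:,:2].astype(np.float32)),W[k&(z>q)].mean(0),(k&(z>q)).sum()) for q in(.03,.055) if (k&(z>q)).sum()>3]
    return n
E
python3 - <<'E'
from h import *
print(togo([.46,-.3155,.15],3.3))
c=snap('top','t1.png'); print(weight(c))
E
```

```text
(array([-0.0778, -0.1895,  0.009 ]), np.float64(-0.06270364884672151))
[(0.03, ((0.6457382440567017, -0.23566016554832458), 0.02169851027429104), array([ 0.64420197, -0.23033645,  0.04888952]), np.int64(171)), (0.055, ((0.6459885239601135, -0.23573094606399536), 0.011303139850497246), array([ 0.64550308, -0.23406617,  0.06359578]), np.int64(53))]
```

>>> servo_tool(
  plan=[
    [[0.087,-0.01,-0.025,0,-0.01],[0.087,-0.023,-0.055,0,-0.03],[0.087,-0.038,-0.09,0,-0.05],[0.087,-0.052,-0.125,0,-0.063],[0.087,-0.066,-0.16,0,-0.063],[0.06,-0.075,-0.183,0.01,-0.063],[0.06,-0.0778,-0.1895,0.025,-0.063],[0.06,-0.0778,-0.1895,0.04,-0.063],[0.06,-0.0778,-0.1895,0.05,-0.063],[0.06,-0.0778,-0.1895,0.05,-0.063],[0.06,-0.0778,-0.1895,0.05,-0.063]],
  ],
)

```text
time_s: 8.38
tool_pos: [0.4578, -0.3137, 0.1054]
tool_rot: [-179.3, -0.2, 93.4]
force: [-1.1, -0.4, 0.0]
grip_width: 0.0618
```

```bash
python3 - <<'E'
from h import *
print(togo([.46,-.3155,.046],3.3))
c=snap('scene'); W=cloud(c); z=W[:,:,2]
h=cv2.cvtColor(c['image'],cv2.COLOR_RGB2HSV)
k=(abs(W[:,:,0]-.46)<.06)&(abs(W[:,:,1]+.315)<.04)&(h[:,:,0]>50)&(h[:,:,0]<85)&(h[:,:,1]>90)
for a,b in((.03,.064),(.067,.078)):
    q=W[k&(z>a)&(z<b)]; print(len(q),q.min(0),q.max(0),np.median(q,0))
E
```

```text
(array([-0.0021,  0.0028,  0.0593]), np.float64(0.0012833767958209412))
56 [ 0.45985676 -0.32794446  0.03012171] [ 0.47324988 -0.30336144  0.06288794] [ 0.46756726 -0.31719684  0.0432046 ]
15 [ 0.45805569 -0.32457222  0.06760858] [ 0.4705779  -0.30602401  0.07473984] [ 0.46704135 -0.31816521  0.07043752]
```

>>> servo_tool(
  force=40,
  plan=[
    [[0.06,-0.002,0.003,0.015,0],[0.06,-0.002,0.003,0.035,0],[0.06,-0.002,0.003,0.052,0],[0.06,-0.002,0.003,0.059,0],[0.06,-0.002,0.003,0.059,0],[0.0,-0.002,0.003,0.059,0],[0.0,-0.002,0.003,0.059,0],[0.0,-0.002,0.003,0.059,0],[0.0,-0.002,0.003,0.059,0],[0.0,-0.002,0.003,0.059,0],[0.0,-0.002,0.003,0.059,0],[0.0,-0.002,0.003,0.059,0]],
  ],
)

```text
time_s: 9.43
tool_pos: [0.4611, -0.3159, 0.0475]
tool_rot: [-179.4, -0.2, 93.4]
force: [0.0, 0.0, -0.8]
grip_width: 0.0214
```

>>> servo_tool(
  plan=[
    [[0.0,0,0,0,0],[0.0,0,0,0,0],[0.0,0,0,0,0],[0.0,0,0,0,0],[0.0,0,0,-0.005,0],[0.0,0,0,-0.02,0],[0.0,0,0,-0.045,0],[0.0,0,0,-0.07,0],[0.0,0,0,-0.095,0],[0.0,0,0,-0.12,0],[0.0,0,0,-0.12,0],[0.0,0,0,-0.12,0]],
  ],
)

```text
time_s: 10.43
tool_pos: [0.4633, -0.3164, 0.1683]
tool_rot: [-179.6, -0.1, 93.4]
force: [-0.3, -0.1, -3.5]
grip_width: 0.0137
```

```bash
python3 - <<'E'
from h import *
print(togo([.5898,-.0212,.15],-10))
c=snap('top','t2.png'); W=cloud(c); z=W[:,:,2]
h=cv2.cvtColor(c['image'],cv2.COLOR_RGB2HSV)
k=(abs(W[:,:,0]-.46)<.08)&(abs(W[:,:,1]+.315)<.2)&(h[:,:,0]>50)&(h[:,:,0]<85)&(h[:,:,1]>90)&(z>.09)&(z<.15)
q=W[k]; print(len(q),np.median(q[:,2]),cv2.minAreaRect(q[:,:2].astype(np.float32)),np.linalg.lstsq(np.c_[q[:,:2]-[.46,-.3155],np.ones(len(q))],q[:,2],rcond=None)[0])
E
```

```text
(array([0.2872, 0.1439, 0.0179]), np.float64(0.2338366696951739))
1473 0.12480967658417663 ((0.4639912545681, -0.31331610679626465), (0.07904554903507233, 0.3006368577480316), 3.6081910133361816) [-0.00296015 -0.00372172  0.12530161]
```

>>> servo_tool(
  plan=[
    [[0.0,0.01,0.005,-0.01,0.01],[0.0,0.03,0.015,-0.02,0.03],[0.0,0.06,0.03,-0.03,0.06],[0.0,0.095,0.048,-0.03,0.09],[0.0,0.13,0.065,-0.03,0.12],[0.0,0.165,0.083,-0.03,0.15],[0.0,0.2,0.1,-0.03,0.18],[0.0,0.235,0.118,-0.03,0.21],[0.0,0.262,0.131,-0.03,0.23],[0.0,0.28,0.14,-0.03,0.237],[0.0,0.287,0.144,-0.03,0.237],[0.0,0.287,0.144,-0.03,0.237]],
  ],
)

```text
time_s: 11.48
tool_pos: [0.5889, -0.0181, 0.194]
tool_rot: [-179.2, -0.0, 80.1]
force: [-0.0, -0.9, -2.5]
grip_width: 0.014
```

>>> servo_tool(
  plan=[
    [[0.0,0,0,0,0],[0.0,0,0,0,0],[0.0,0,0,0,0]],
  ],
)

```text
time_s: 11.73
tool_pos: [0.588, -0.0204, 0.1935]
tool_rot: [-179.1, 0.0, 79.9]
force: [-0.3, -1.3, -2.4]
grip_width: 0.0137
```

```bash
python3 - <<'E'
from h import *
print(togo([.5898,-.0212,.11],-10.4))
c=snap('top','t3.png'); W=cloud(c); z=W[:,:,2]
h=cv2.cvtColor(c['image'],cv2.COLOR_RGB2HSV)
k=(h[:,:,0]>50)&(h[:,:,0]<85)&(h[:,:,1]>90)&(z>.13)&(z<.2)&(abs(W[:,:,0]-.58)<.1)
q=W[k]; print(len(q),np.median(q[:,2]),cv2.minAreaRect(q[:,:2].astype(np.float32)))
E
```

```text
(array([-0.0005,  0.0032,  0.0835]), np.float64(0.005188243213932261))
1554 0.15052026474819763 ((0.5374177694320679, -0.3104521930217743), (0.8912340998649597, 0.08042994141578674), 80.12965393066406)
```

>>> servo_tool(
  plan=[
    [[0.0,0,0.001,0.01,0],[0.0,0,0.002,0.025,0],[0.0,0,0.003,0.045,0],[0.0,0,0.003,0.062,0],[0.0,0,0.003,0.075,0],[0.0,0,0.003,0.083,0],[0.0,0,0.003,0.083,0],[0.0,0,0.003,0.083,0],[0.0,0,0.003,0.083,0]],
  ],
)

```text
time_s: 12.53
tool_pos: [0.5909, -0.0207, 0.1118]
tool_rot: [-179.3, -0.0, 79.9]
force: [0.3, -0.5, -3.4]
grip_width: 0.0136
```

```bash
cat >> h.py <<'E'
def rack(c,zl,zh):
    W=cloud(c); z=W[:,:,2]; h=cv2.cvtColor(c['image'],cv2.COLOR_RGB2HSV)
    k=(h[:,:,0]>50)&(h[:,:,0]<85)&(h[:,:,1]>90)&(z>zl)&(z<zh)&(abs(W[:,:,0]-.59)<.12)&(abs(W[:,:,1]+.02)<.2)
    q=W[k]; return len(q),np.median(q[:,2]),cv2.minAreaRect(q[:,:2].astype(np.float32))
E
python3 - <<'E'
from h import *
s=readout.get_obs();print(s['tool_pos'],s['tool_rot'])
c=snap('top','t4.png'); print(rack(c,.055,.085)); print(weight(c)[1])
E
```

```text
[ 0.59085743 -0.02070139  0.11183742] [-1.79258919e+02 -1.29759603e-02  7.98934570e+01]
(1234, np.float64(0.06866218749303754), ((0.5906187891960144, -0.02269051969051361), (0.30735862255096436, 0.07933171093463898), 79.84345245361328))
(0.055, ((0.6460357308387756, -0.2358565479516983), 0.0112643763422966), array([ 0.64553334, -0.23497978,  0.06344675]), np.int64(58))
```

View pics/t4.png

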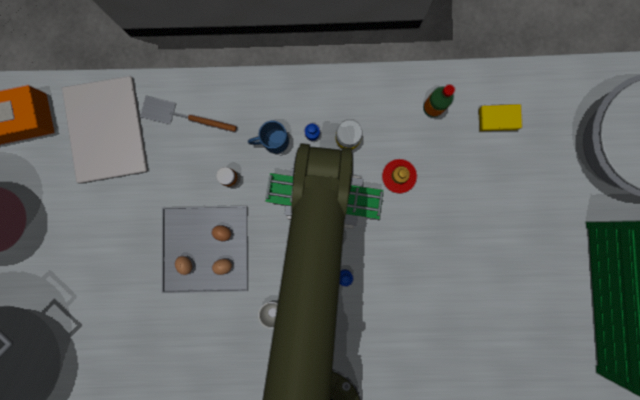

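The weight stands on the mat at (401,175), and the rack hangs over the platform within 2 mm of its centre at -10°. Lowering it now.

>>> servo_tool(
  plan=[
    [[0.0,0,-0.0008,0.006,0],[0.0,0.001,-0.0008,0.012,0],[0.0,0.001,-0.0008,0.016,0],[0.0,0.001,-0.0008,0.019,0],[0.0,0.001,-0.0008,0.021,0],[0.0,0.001,-0.0008,0.023,0],[0.0,0.001,-0.0008,0.024,0],[0.0,0.001,-0.0008,0.025,0],[0.0,0.001,-0.0008,0.025,0],[0.0,0.001,-0.0008,0.025,0]],
  ],
)

```text
time_s: 13.42
tool_pos: [0.5901, -0.0194, 0.0873]
tool_rot: [-179.3, -0.0, 79.9]
force: [-1.8, 0.2, -0.2]
grip_width: 0.0141
```

>>> servo_tool(
  plan=[
    [[0.02,0,0,0,0],[0.03,0,0,0,0],[0.045,0,0,0,0],[0.055,0,0,0,0],[0.055,0,0,0,0],[0.055,0,0,-0.01,0],[0.055,0,0,-0.03,0],[0.055,0,0,-0.06,0],[0.055,0,0,-0.095,0],[0.055,0,0,-0.12,0],[0.055,0,0,-0.12,0],[0.055,0,0,-0.12,0]],
  ],
)

```text
time_s: 14.42
tool_pos: [0.5929, -0.0199, 0.21]
tool_rot: [-179.5, -0.1, 79.9]
force: [1.0, -0.6, -0.9]
grip_width: 0.0549
```

```bash
python3 - <<'E'
from h import *
s=readout.get_obs();print(s['tool_pos'],s['tool_rot'])
print(togo([.497,.268,.12],-16.6))
E
```

```text
[ 0.5929017  -0.01994595  0.20997101] [-1.79538222e+02 -1.21380942e-01  7.98881986e+01]
(array([ 0.2664, -0.1442,  0.0917]), np.float64(0.11325750233979243))
```

>>> servo_tool(
  plan=[
    [[0.055,0.015,-0.008,0,0.01],[0.055,0.045,-0.024,0,0.03],[0.06,0.08,-0.043,0,0.05],[0.065,0.115,-0.062,0,0.07],[0.07,0.15,-0.081,0,0.09],[0.07,0.185,-0.1,0.01,0.11],[0.07,0.217,-0.117,0.03,0.113],[0.07,0.245,-0.132,0.05,0.113],[0.07,0.26,-0.14,0.07,0.113],[0.07,0.266,-0.144,0.085,0.113],[0.07,0.266,-0.144,0.09,0.113],[0.07,0.266,-0.144,0.09,0.113]],
  ],
)

```text
time_s: 15.42
tool_pos: [0.4955, 0.2665, 0.1193]
tool_rot: [-179.4, 0.2, 73.5]
force: [0.5, -0.1, -0.3]
grip_width: 0.0704
```

```bash
cat >> h.py <<'E'
def eggs(c,roi,z=.025,lo=(3,80,50),hi=(20,255,255)):
    W=cloud(c)
    for ce,a,m in blobs(c,lo,hi,roi,amin=60):
        p,ang,ex=axis_world(c,m,z); t=W[m]; t=t[t[:,2]>z+.014]
        print('egg',ce.round(1),a,p.round(4),'ang',round(ang,1),ex.round(4),'topz',np.nanmax(W[m][:,2]).round(4),'topxy',t.mean(0).round(4) if len(t) else None)
E
python3 - <<'E'
from h import *
s=readout.get_obs();print(s['tool_pos'],s['tool_rot'])
print(togo([.497,.268,.0065],-16.6))
c=snap('top','t5.png'); print(rack(c,.03,.06)); W=cloud(c);z=W[:,:,2]
k=(abs(W[:,:,0]-.59)<.03)&(abs(W[:,:,1]+.02)<.03)&(z>.1)&(z<.12); print('handle',cv2.minAreaRect(W[k][:,:2].astype(np.float32)),np.median(z[k]))
eggs(c,(165,208,246,290))
c=snap('scene','s5.png'); eggs(c,(395,200,515,290))
E
```

```text
[0.49550196 0.26650928 0.11928251] [-179.3724109     0.18022547   73.46170767]
(array([0.0022, 0.0022, 0.1128]), np.float64(0.0010425461739528173))
(2279, np.float64(0.04385119517383118), ((0.589946985244751, -0.021603643894195557), (0.30599138140678406, 0.079477459192276), 79.88292694091797))
handle ((0.5897988080978394, -0.020982827991247177), (0.023261046037077904, 0.013320794329047203), 88.62237548828125) 0.1104927067005228
egg [222.1 233.4] 172 [0.4955 0.2649] ang 35.3 [0.0204 0.0217] topz 0.2031 topxy [0.4958 0.2636 0.0453]
egg [221.7 266.2] 222 [0.4046 0.2669] ang 107.6 [0.0207 0.0263] topz 0.0503 topxy [0.405  0.2666 0.0436]
egg [443.3 222.4] 216 [0.404  0.2638] ang 7.5 [0.0245 0.0319] topz 0.2252 topxy [0.449  0.2697 0.0796]
egg [480.5 237.5] 225 [0.4107 0.3703] ang 9.8 [0.0211 0.0341] topz 0.0496 topxy [0.4177 0.3708 0.0436]
egg [432.4 244.2] 240 [0.4971 0.2645] ang 19.7 [0.0243 0.0304] topz 0.0511 topxy [0.5032 0.2663 0.044 ]
egg [402.9 281.5] 125 [0.6528 0.2422] ang 109.9 [0.0157 0.0257] topz 0.0575 topxy [0.67   0.2466 0.048 ]
```

View pics/s5.png

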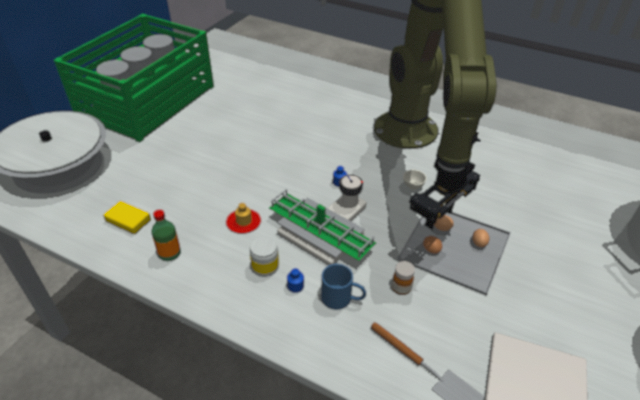

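The picture shows the rack level on the platform at (320,225), the weight on the mat at (243,217) and the eggs still in the tray. Descending on egg A at (432,244).

>>> servo_tool(
  force=10,
  plan=[
    [[0.07,0.001,0.002,0.03,0],[0.07,0.001,0.002,0.06,0],[0.07,0.001,0.002,0.085,0],[0.07,0.001,0.002,0.1,0],[0.07,0.001,0.002,0.109,0],[0.07,0.001,0.002,0.112,0],[0.07,0.001,0.002,0.112,0],[0.05,0.001,0.002,0.112,0],[0.035,0.001,0.002,0.112,0],[0.035,0.001,0.002,0.112,0],[0.035,0.001,0.002,0.112,0],[0.035,0.001,0.002,0.112,0]],
  ],
)

```text
time_s: 16.52
tool_pos: [0.4995, 0.2671, 0.0105]
tool_rot: [-179.6, -0.1, 73.3]
force: [0.4, -0.5, -1.0]
grip_width: 0.0445
```

>>> servo_tool(
  plan=[
    [[0.035,0,0,0,0],[0.035,0,0,0,0],[0.035,0,0,0,0],[0.035,0,0,-0.003,0],[0.035,0,0,-0.015,0],[0.035,0,0,-0.035,0],[0.035,0,0,-0.06,0],[0.035,0,0,-0.09,0],[0.035,0,0,-0.115,0],[0.035,0,0,-0.13,0],[0.035,0,0,-0.13,0],[0.035,0,0,-0.13,0]],
  ],
)

```text
time_s: 17.52
tool_pos: [0.501, 0.2669, 0.1419]
tool_rot: [-179.7, -0.2, 73.3]
force: [-0.1, -0.4, -0.3]
grip_width: 0.0436
```

```bash
python3 - <<'E'
from h import *
s=readout.get_obs();print(s['tool_pos'],s['tool_rot'],s['grip_width'])
o=np.array([.5899,-.0213,.0395]);a=np.radians(-10)
for i,y in enumerate((-.116,-.052,.052,.116)): print('pocket',i,(o+[-np.sin(a)*y,np.cos(a)*y,.0343]).round(4))
c=snap('scene'); W=cloud(c)
for ce,ar,m in blobs(c,(3,80,50),(20,255,255),(395,150,515,290),amin=40): print(ce,ar,np.nanmedian(W[m],0).round(3),np.nanmin(W[m],0).round(3),np.nanmax(W[m],0).round(3))
I=c['image'][130:230,380:500]; cv2.imwrite('pics/e1.png',cv2.resize(I,None,fx=5,fy=5,interpolation=cv2.INTER_CUBIC)[:,:,::-1])
E
```

```text
[0.50100495 0.26694712 0.14188911] [-179.66598781   -0.20598315   73.3068185 ] 0.043555897945141
pocket 0 [ 0.5698 -0.1355  0.0738]
pocket 1 [ 0.5809 -0.0725  0.0738]
pocket 2 [0.5989 0.0299 0.0738]
pocket 3 [0.61   0.0929 0.0738]
[443.62847222 219.73263889] 288 [0.424 0.273 0.043] [0.395 0.243 0.009] [0.591 0.289 0.236]
[480.51982379 237.44493392] 227 [0.424 0.371 0.039] [0.399 0.35  0.014] [0.44  0.392 0.051]
[402.904 281.48 ] 125 [0.672 0.247 0.047] [0.65  0.222 0.033] [0.679 0.264 0.057]
```

View pics/e1.png

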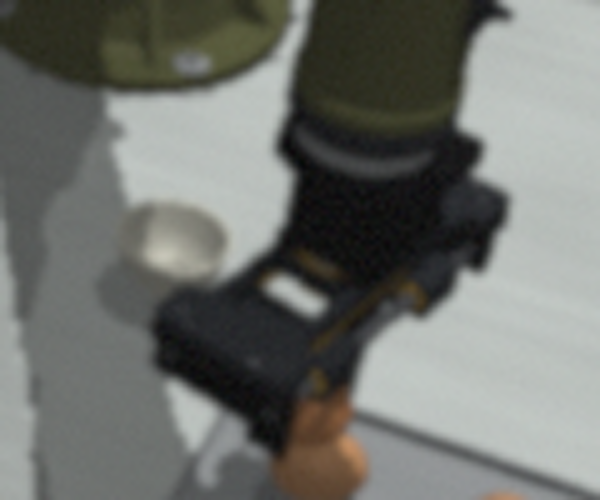

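The crop shows the egg held between the fingers at (320,415). It is gripped about 4 mm above its centre. Moving to pocket 2.

```bash
python3 - <<'E'
from h import *
print(togo([.5989,.0299,.16],-10),togo([.5989,.0299,.1],-10))
E
```

```text
(array([-0.1982,  0.1624, -0.0211]), np.float64(-0.11675023518750383)) (array([-0.1983,  0.1629,  0.0389]), np.float64(-0.11675023518750383))
```

>>> servo_tool(
  plan=[
    [[0.035,-0.01,0.008,-0.01,-0.01],[0.035,-0.03,0.025,-0.02,-0.03],[0.035,-0.055,0.045,-0.02,-0.05],[0.035,-0.08,0.066,-0.02,-0.07],[0.035,-0.105,0.086,-0.02,-0.09],[0.035,-0.13,0.106,-0.02,-0.105],[0.035,-0.155,0.127,-0.01,-0.117],[0.035,-0.178,0.146,0.005,-0.117],[0.035,-0.192,0.157,0.02,-0.117],[0.035,-0.198,0.1625,0.03,-0.117],[0.035,-0.198,0.1625,0.039,-0.117],[0.035,-0.198,0.1625,0.039,-0.117]],
  ],
)

```text
time_s: 18.57
tool_pos: [0.5963, 0.0313, 0.0968]
tool_rot: [-179.3, -0.1, 80.0]
force: [-0.8, 0.6, -0.7]
grip_width: 0.0436
```

>>> servo_tool(
  plan=[
    [[0.035,0,0,0,0],[0.035,0,0,0,0],[0.035,0,0,0,0]],
  ],
)

```text
time_s: 18.82
tool_pos: [0.5963, 0.0333, 0.0972]
tool_rot: [-179.3, -0.1, 80.2]
force: [0.4, 0.1, -0.9]
grip_width: 0.0439
```

```bash
python3 - <<'E'
from h import *
print(readout.get_obs()['tool_rot'],togo([.5989,.0299,.075],-10))
E
```

```text
[-1.79283840e+02 -1.18009407e-01  8.01869244e+01] (array([-0.0029,  0.0034,  0.0222]), np.float64(0.0032881915725940076))
```

>>> servo_tool(
  plan=[
    [[0.035,-0.0015,0.0017,0.005,0.003],[0.035,-0.003,0.0034,0.012,0.003],[0.035,-0.003,0.0034,0.018,0.003],[0.035,-0.003,0.0034,0.02,0.003],[0.035,-0.003,0.0034,0.02,0.003],[0.035,-0.003,0.0034,0.02,0.003]],
  ],
)

```text
time_s: 19.32
tool_pos: [0.5988, 0.0298, 0.0769]
tool_rot: [-179.3, -0.1, 80.0]
force: [0.0, 0.7, -1.3]
grip_width: 0.0438
```

```bash
python3 - <<'E'
from h import *
for _ in range(1): print(readout.get_obs()['tool_pos'],togo([.5989,.0299,.0593],-10))
c=snap('scene','s6.png')
W=cloud(c)
I=c['image'][150:270,280:420]; cv2.imwrite('pics/e2.png',cv2.resize(I,None,fx=5,fy=5,interpolation=cv2.INTER_CUBIC)[:,:,::-1])
print(readout.get_obs()['tool_pos'])
E
```

```text
[0.59875475 0.02975782 0.07688762] (array([0.0001, 0.0003, 0.0176]), np.float64(0.0001609417253941652))
[0.5989968  0.0297539  0.07719271]
```

View pics/e2.png

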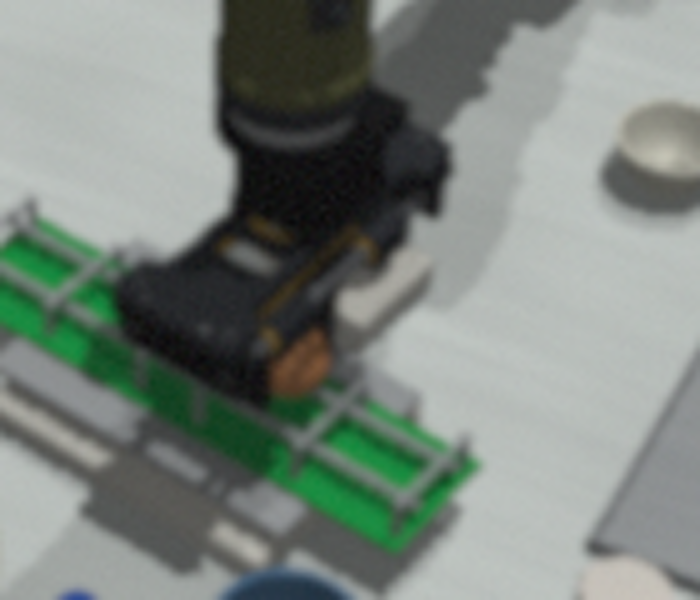

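The egg is over pocket 2 at (300,365) in the crop. Lowering gently.

>>> servo_tool(
  plan=[
    [[0.035,0,0,0.003,0],[0.035,0,0,0.007,0],[0.035,0,0,0.011,0],[0.035,0,0,0.014,0],[0.035,0,0,0.016,0],[0.035,0,0,0.0175,0],[0.035,0,0,0.0185,0],[0.035,0,0,0.0185,0],[0.035,0,0,0.0185,0]],
  ],
)

```text
time_s: 20.12
tool_pos: [0.5985, 0.0298, 0.0587]
tool_rot: [-179.3, -0.1, 80.0]
force: [-0.3, -0.1, 0.1]
grip_width: 0.0436
```

>>> servo_tool(
  plan=[
    [[0.035,0,0,0.0005,0],[0.035,0,0,0.001,0],[0.035,0,0,0.0015,0],[0.035,0,0,0.0015,0],[0.035,0,0,0.0015,0],[0.035,0,0,0.0015,0]],
  ],
)

```text
time_s: 20.62
tool_pos: [0.5985, 0.0298, 0.0573]
tool_rot: [-179.3, -0.1, 80.0]
force: [-1.7, 0.8, 0.8]
grip_width: 0.0436
```

>>> servo_tool(
  plan=[
    [[0.045,0,0,0,0],[0.047,0,0,0,0],[0.05,0,0,0,0],[0.055,0,0,0,0],[0.062,0,0,0,0],[0.062,0,0,0,0],[0.062,0,0,-0.01,0],[0.062,0,0,-0.03,0],[0.062,0,0,-0.06,0],[0.062,0,0,-0.09,0],[0.062,0,0,-0.1,0],[0.062,0,0,-0.1,0]],
  ],
)

```text
time_s: 21.62
tool_pos: [0.6023, 0.0293, 0.1615]
tool_rot: [-179.6, -0.3, 80.0]
force: [-0.5, -0.2, 0.6]
grip_width: 0.0621
```

```bash
python3 - <<'E'
from h import *
print(togo([.4045,.2668,.12],16.5),togo([.4045,.2668,.12],15))
E
```

```text
(array([ 0.1993, -0.2358,  0.0439]), np.float64(-0.4626608318122726)) (array([ 0.1993, -0.2358,  0.0439]), np.float64(-0.4364808930323576))
```

>>> servo_tool(
  plan=[
    [[0.065,0.01,-0.012,0,-0.03],[0.068,0.03,-0.036,0,-0.08],[0.07,0.052,-0.062,0,-0.13],[0.07,0.075,-0.089,0,-0.18],[0.07,0.098,-0.116,0,-0.24],[0.07,0.121,-0.143,0,-0.3],[0.07,0.144,-0.17,0,-0.36],[0.07,0.165,-0.195,0.01,-0.41],[0.07,0.184,-0.218,0.02,-0.457],[0.07,0.195,-0.231,0.035,-0.457],[0.07,0.1993,-0.2358,0.044,-0.457],[0.07,0.1993,-0.2358,0.044,-0.457]],
  ],
)

```text
time_s: 22.62
tool_pos: [0.4016, 0.2666, 0.1169]
tool_rot: [-179.5, -0.3, 106.4]
force: [-0.0, -0.6, 0.6]
grip_width: 0.0698
```

>>> servo_tool(
  plan=[
    [[0.07,0,0,0,0],[0.07,0,0,0,0],[0.07,0,0,0,0]],
  ],
)

```text
time_s: 22.87
tool_pos: [0.4029, 0.2655, 0.1173]
tool_rot: [-179.5, -0.3, 106.2]
force: [0.1, 0.3, -0.3]
grip_width: 0.0704
```

```bash
python3 - <<'E'
from h import *
print(readout.get_obs()['tool_pos'],readout.get_obs()['tool_rot'],togo([.4045,.2668,.0065],16.2))
c=snap('top','t7.png'); print(rack(c,.03,.06)[1:]); print(weight(c)[1:])
eggs(c,(265,160,395,225),.073); eggs(c,(165,208,246,290))
I=c['image'][165:225,260:390]; cv2.imwrite('pics/e3.png',cv2.resize(I,None,fx=5,fy=5,interpolation=cv2.INTER_CUBIC)[:,:,::-1])
E
```

```text
[0.40285546 0.26548907 0.1172583 ] [-179.52441764   -0.25441442  106.20349304] (array([0.0003, 0.0029, 0.1107]), np.float64(9.782289004588339e-05))
(np.float64(0.04287660406945504), ((0.5899817943572998, -0.021447718143463135), (0.3059066832065582, 0.07947717607021332), 79.86536407470703))
[(0.055, ((0.6456875801086426, -0.2357299029827118), 0.011181190609931946), array([ 0.64554672, -0.23498551,  0.06329886]), np.int64(57))]
egg [304.6 192.7] 248 [0.5991 0.0295] ang 74.6 [0.0208 0.0276] topz 0.0972 topxy [0.5988 0.0275 0.0916]
egg [222.2 266. ] 205 [0.4052 0.2657] ang 104.8 [0.0209 0.0242] topz 0.203 topxy [0.4062 0.2636 0.0502]
```

View pics/e3.png

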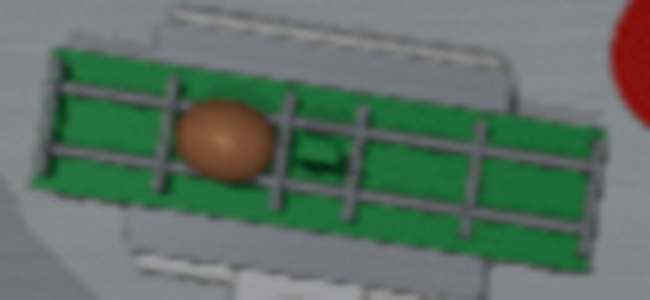

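The crop shows the egg seated on the rails in pocket 2 at (228,140). Egg C is next.

>>> servo_tool(
  plan=[
    [[0.07,0.0003,0.002,0.03,0],[0.07,0.0003,0.003,0.06,0],[0.07,0.0003,0.003,0.085,0],[0.07,0.0003,0.003,0.1,0],[0.07,0.0003,0.003,0.107,0],[0.07,0.0003,0.003,0.11,0],[0.07,0.0003,0.003,0.11,0],[0.07,0.0003,0.003,0.11,0]],
  ],
)

```text
time_s: 23.58
tool_pos: [0.4058, 0.2676, 0.0086]
tool_rot: [-179.7, -0.3, 106.2]
force: [-0.1, -0.4, 0.1]
grip_width: 0.07
```

>>> servo_tool(
  plan=[
    [[0.07,0,0,0.002,0],[0.05,0,0,0.002,0],[0.035,0,0,0.002,0],[0.035,0,0,0.002,0],[0.035,0,0,0.002,0],[0.035,0,0,0.002,0],[0.035,0,0,0.002,0],[0.035,0,0,0.002,0],[0.035,0,0,0.002,0]],
  ],
)

```text
time_s: 24.33
tool_pos: [0.4058, 0.2676, 0.0066]
tool_rot: [-179.7, -0.3, 106.2]
force: [-0.0, 0.3, 1.4]
grip_width: 0.0436
```

>>> servo_tool(
  plan=[
    [[0.035,0,0,0,0],[0.035,0,0,0,0],[0.035,0,0,-0.003,0],[0.035,0,0,-0.015,0],[0.035,0,0,-0.035,0],[0.035,0,0,-0.06,0],[0.035,0,0,-0.09,0],[0.035,0,0,-0.12,0],[0.035,0,0,-0.145,0],[0.035,0,0,-0.16,0],[0.035,0,0,-0.16,0],[0.035,0,0,-0.16,0]],
  ],
)

```text
time_s: 25.33
tool_pos: [0.4072, 0.2672, 0.167]
tool_rot: [-179.7, -0.4, 106.2]
force: [-0.8, 0.8, -1.0]
grip_width: 0.0437
```

```bash
python3 - <<'E'
from h import *
print(togo([.5809,-.0725,.16],-10),togo([.5809,-.0725,.1],-10))
E
```

```text
(array([-0.3747,  0.0722,  0.0043]), np.float64(0.45698101943160785)) (array([-0.375 ,  0.0724,  0.0643]), np.float64(0.45698101943160785))
```

>>> servo_tool(
  plan=[
    [[0.035,-0.012,0.002,0,0.02],[0.035,-0.037,0.007,0,0.06],[0.035,-0.072,0.014,0,0.11],[0.035,-0.109,0.021,0,0.16],[0.035,-0.146,0.028,0,0.21],[0.035,-0.183,0.035,0,0.26],[0.035,-0.22,0.042,0,0.31],[0.035,-0.257,0.05,0,0.36],[0.035,-0.294,0.057,0,0.41],[0.035,-0.328,0.063,0,0.44],[0.035,-0.355,0.069,0,0.457],[0.035,-0.37,0.072,0,0.457]],
  ],
)

```text
time_s: 26.33
tool_pos: [0.5789, -0.074, 0.1625]
tool_rot: [-179.5, 0.0, 79.6]
force: [0.0, 0.4, 0.5]
grip_width: 0.0439
```

>>> servo_tool(
  plan=[
    [[0.035,0,0,0.01,0],[0.035,0,0,0.025,0],[0.035,0,0,0.045,0],[0.035,0,0,0.06,0],[0.035,0,0,0.067,0],[0.035,0,0,0.067,0],[0.035,0,0,0.067,0]],
  ],
)

```text
time_s: 26.92
tool_pos: [0.5775, -0.0736, 0.0947]
tool_rot: [-179.4, 0.0, 79.6]
force: [0.1, 0.6, -0.1]
grip_width: 0.0437
```

```bash
python3 - <<'E'
from h import *
print(readout.get_obs()['tool_rot'],togo([.5809,-.0725,.072],-10))
E
```

```text
[-1.79391141e+02  4.66741951e-02  7.95994328e+01] (array([0.0017, 0.0034, 0.0227]), np.float64(-0.006999872848451514))
```

>>> servo_tool(
  plan=[
    [[0.035,0.0008,0.0017,0.005,-0.007],[0.035,0.0017,0.0034,0.012,-0.007],[0.035,0.0017,0.0034,0.018,-0.007],[0.035,0.0017,0.0034,0.021,-0.007],[0.035,0.0017,0.0034,0.021,-0.007],[0.035,0.0017,0.0034,0.021,-0.007]],
  ],
)

```text
time_s: 27.42
tool_pos: [0.5807, -0.0727, 0.0734]
tool_rot: [-179.4, 0.1, 80.0]
force: [-0.1, -0.8, -0.5]
grip_width: 0.0437
```

```bash
python3 - <<'E'
from h import *
print(readout.get_obs()['tool_rot'],togo([.5809,-.0725,.0545],-10))
E
```

```text
[-1.79365162e+02  5.37043812e-02  7.99907842e+01] (array([0.0002, 0.0004, 0.0189]), np.float64(-0.00017123260384197783))
```

>>> servo_tool(
  plan=[
    [[0.035,0,0,0.003,0],[0.035,0,0,0.007,0],[0.035,0,0,0.011,0],[0.035,0,0,0.014,0],[0.035,0,0,0.016,0],[0.035,0,0,0.018,0],[0.035,0,0,0.019,0],[0.035,0,0,0.0195,0],[0.035,0,0,0.0195,0],[0.035,0,0,0.0195,0]],
  ],
)

```text
time_s: 28.25
tool_pos: [0.5804, -0.0726, 0.054]
tool_rot: [-179.4, 0.1, 80.0]
force: [0.3, 0.4, -0.4]
grip_width: 0.0439
```

>>> servo_tool(
  plan=[
    [[0.035,0,0,0.0005,0],[0.035,0,0,0.001,0],[0.035,0,0,0.001,0],[0.035,0,0,0.001,0]],
  ],
)

```text
time_s: 28.58
tool_pos: [0.5804, -0.0726, 0.0531]
tool_rot: [-179.4, 0.0, 80.0]
force: [-0.5, 0.3, -0.1]
grip_width: 0.0434
```

>>> servo_tool(
  plan=[
    [[0.035,0,0,0.0005,0],[0.035,0,0,0.001,0],[0.035,0,0,0.0015,0],[0.035,0,0,0.0015,0],[0.035,0,0,0.0015,0],[0.035,0,0,0.0015,0]],
  ],
)

```text
time_s: 29.08
tool_pos: [0.5804, -0.0726, 0.0516]
tool_rot: [-179.4, 0.1, 80.0]
force: [-1.3, -0.3, 1.7]
grip_width: 0.0438
```

```bash
python3 - <<'E'
from h import *
f=[]
for i in range(3):
    c=snap('top' if i else 'scene'); s=readout.get_obs(); f.append(s['force'][2])
    if i: print(rack(c,.03,.06)[1])
print(f,s['tool_pos'])
E
```

```text
0.039680148998955556
0.03952744519431273
[np.float64(1.4364614734631551), np.float64(0.22227142898803165), np.float64(2.2126778356912293)] [ 0.5803969  -0.07267038  0.05164255]
```

The plate has sunk 3.3 mm, so the egg is bearing on it. I'll ease up 2 mm and release.

>>> servo_tool(
  plan=[
    [[0.035,0,0,-0.001,0],[0.035,0,0,-0.002,0],[0.035,0,0,-0.002,0],[0.045,0,0,-0.002,0],[0.047,0,0,-0.002,0],[0.052,0,0,-0.002,0],[0.062,0,0,-0.002,0],[0.062,0,0,-0.005,0],[0.062,0,0,-0.03,0],[0.062,0,0,-0.06,0],[0.062,0,0,-0.09,0],[0.062,0,0,-0.11,0]],
  ],
)

```text
time_s: 30.23
tool_pos: [0.5828, -0.0732, 0.1648]
tool_rot: [-179.6, 0.0, 80.0]
force: [1.3, 0.0, 0.0]
grip_width: 0.0613
```

```bash
python3 - <<'E'
from h import *
print(togo([.4103,.374,.16],118),readout.get_obs()['qpos'].round(1))
E
```

```text
(array([ 0.4103, -0.2477,  0.0066]), np.float64(0.9069882911562553)) [-25.4  14.7  35.2  97.5  -8.8  71.1   1.8]
```

>>> servo_tool(
  plan=[
    [[0.062,0.01,-0.006,0,0.02],[0.065,0.035,-0.021,0,0.08],[0.07,0.067,-0.04,0,0.16],[0.07,0.1,-0.06,0,0.24],[0.07,0.133,-0.08,0,0.32],[0.07,0.166,-0.1,0,0.4],[0.07,0.199,-0.12,0,0.48],[0.07,0.232,-0.14,0,0.56],[0.07,0.265,-0.16,0,0.64],[0.07,0.298,-0.18,0,0.72],[0.07,0.331,-0.2,0,0.8],[0.07,0.36,-0.217,0,0.86]],
  ],
)

```text
time_s: 31.23
tool_pos: [0.4304, 0.3218, 0.1669]
tool_rot: [-179.7, 0.3, 30.6]
force: [1.4, -0.1, -0.1]
grip_width: 0.07
```

```bash
python3 - <<'E'
from h import *
c=snap('top','t8.png'); print(rack(c,.03,.06)[1:]); print(weight(c)[1:])
eggs(c,(265,160,395,225),.073); eggs(c,(165,208,246,290))
c=snap('scene'); eggs(c,(460,215,500,260))
I=c['image'][150:270,250:410]; cv2.imwrite('pics/e4.png',cv2.resize(I,None,fx=4.5,fy=4.5,interpolation=cv2.INTER_CUBIC)[:,:,::-1])
print(togo([.4103,.374,.10],118))
E
```

```text
(np.float64(0.04183213043830292), ((0.5901577472686768, -0.02106231451034546), (0.3064660429954529, 0.07943109422922134), 79.91421508789062))
[(0.055, ((0.6457801461219788, -0.2354586124420166), 0.011237013153731823), array([ 0.64543112, -0.23482174,  0.06422543]), np.int64(58))]
egg [304.7 192.7] 245 [0.5991 0.0293] ang 77.7 [0.0207 0.0273] topz 0.0974 topxy [0.5991 0.0277 0.0909]
egg [342.9 198.5] 247 [ 0.5808 -0.0725] ang 74.7 [0.0211 0.0267] topz 0.0981 topxy [ 0.5809 -0.0734  0.0911]
egg [180.8 260.9] 80 [0.4222 0.3806] ang 111.4 [0.013  0.0154] topz 0.2782 topxy [0.4241 0.3607 0.0808]
egg [480.4 237.7] 220 [0.4119 0.3702] ang 12.6 [0.0213 0.0329] topz 0.0515 topxy [0.4192 0.3705 0.0442]
(array([ 0.01  , -0.0497,  0.0668]), np.float64(0.0561739113329344))
```

View pics/e4.png

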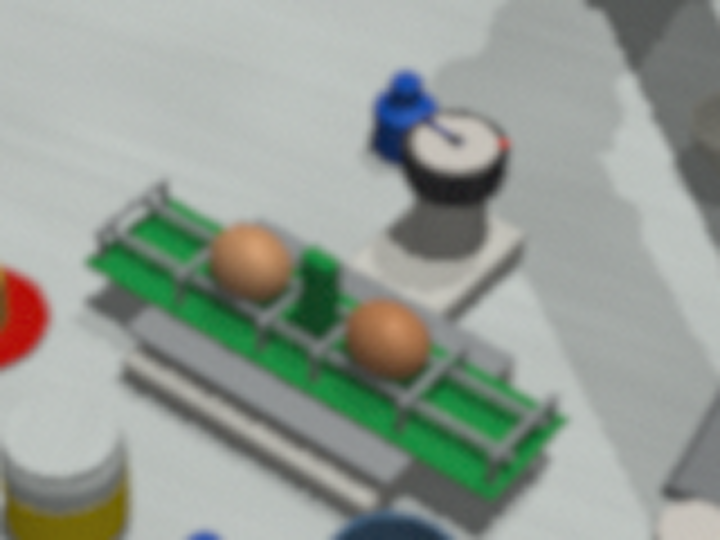

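Two eggs sit well in pockets 1 and 2, at (252,262) and (388,338) in the crop. On to egg B.

>>> servo_tool(
  plan=[
    [[0.07,0.003,-0.015,0,0.02],[0.07,0.006,-0.035,0.01,0.04],[0.07,0.01,-0.0497,0.03,0.056],[0.07,0.01,-0.0497,0.05,0.056],[0.07,0.01,-0.0497,0.064,0.056],[0.07,0.01,-0.0497,0.067,0.056],[0.07,0.01,-0.0497,0.067,0.056],[0.07,0.01,-0.0497,0.067,0.056]],
  ],
)

```text
time_s: 32.0
tool_pos: [0.411, 0.3738, 0.1007]
tool_rot: [-179.6, 0.3, 28.0]
force: [-0.4, -0.2, -0.0]
grip_width: 0.0701
```

```bash
python3 - <<'E'
from h import *
print(readout.get_obs()['tool_rot'],togo([.4106,.374,.0085],118))
E
```

```text
[-179.55794631    0.28484174   27.97286703] (array([0.0002, 0.0004, 0.0922]), np.float64(-0.000511916306832257))
```

>>> servo_tool(
  plan=[
    [[0.07,0,0.0004,0.025,0],[0.07,0,0.0004,0.05,0],[0.07,0,0.0004,0.07,0],[0.07,0,0.0004,0.083,0],[0.07,0,0.0004,0.09,0],[0.07,0,0.0004,0.092,0],[0.07,0,0.0004,0.092,0],[0.07,0,0.0004,0.092,0]],
  ],
)

```text
time_s: 32.67
tool_pos: [0.4114, 0.3746, 0.0101]
tool_rot: [-179.5, 0.2, 28.0]
force: [-0.3, -0.0, -0.4]
grip_width: 0.0699
```

>>> servo_tool(
  plan=[
    [[0.07,0,0,0.002,0],[0.05,0,0,0.002,0],[0.035,0,0,0.002,0],[0.035,0,0,0.002,0],[0.035,0,0,0.002,0],[0.035,0,0,0.002,0],[0.035,0,0,0.002,0],[0.035,0,0,0.002,0],[0.035,0,0,0.002,0]],
  ],
)

```text
time_s: 33.42
tool_pos: [0.4114, 0.3747, 0.0081]
tool_rot: [-179.5, 0.2, 28.0]
force: [-0.6, -0.6, 0.7]
grip_width: 0.0435
```

>>> servo_tool(
  plan=[
    [[0.035,0,0,0,0],[0.035,0,0,0,0],[0.035,0,0,-0.003,0],[0.035,0,0,-0.015,0],[0.035,0,0,-0.035,0],[0.035,0,0,-0.06,0],[0.035,0,0,-0.09,0],[0.035,0,0,-0.12,0],[0.035,0,0,-0.145,0],[0.035,0,0,-0.16,0],[0.035,0,0,-0.16,0],[0.035,0,0,-0.16,0]],
  ],
)

```text
time_s: 34.42
tool_pos: [0.4129, 0.374, 0.1694]
tool_rot: [-179.4, 0.0, 28.0]
force: [0.5, 0.2, -1.6]
grip_width: 0.0437
```

```bash
python3 - <<'E'
from h import *
print(togo([.6102,.0930,.16],-10))
E
```

```text
(array([0.0426, 0.3408, 0.0061]), np.float64(-0.9083916812954934))
```

>>> servo_tool(
  plan=[
    [[0.035,0.002,0.012,0,-0.03],[0.035,0.004,0.035,0,-0.1],[0.035,0.008,0.065,0,-0.18],[0.035,0.012,0.095,0,-0.26],[0.035,0.016,0.127,0,-0.35],[0.035,0.02,0.16,0,-0.44],[0.035,0.024,0.193,0,-0.53],[0.035,0.028,0.226,0,-0.62],[0.035,0.032,0.258,0,-0.71],[0.035,0.036,0.288,0,-0.79],[0.035,0.04,0.315,0,-0.86],[0.035,0.0426,0.335,0,-0.908]],
  ],
)

```text
time_s: 35.42
tool_pos: [0.6076, 0.0947, 0.1642]
tool_rot: [-179.5, -0.3, 80.0]
force: [0.7, -0.4, -0.6]
grip_width: 0.0433
```

>>> servo_tool(
  plan=[
    [[0.035,0,0,0.005,0],[0.035,0,0,0.025,0],[0.035,0,0,0.045,0],[0.035,0,0,0.06,0],[0.035,0,0,0.067,0],[0.035,0,0,0.067,0],[0.035,0,0,0.067,0]],
  ],
)

```text
time_s: 36.0
tool_pos: [0.6064, 0.0954, 0.0965]
tool_rot: [-179.4, -0.2, 80.0]
force: [-0.1, 0.3, -0.6]
grip_width: 0.0435
```

```bash
python3 - <<'E'
from h import *
print(readout.get_obs()['tool_rot'],togo([.6102,.0930,.075],-10))
E
```

```text
[-179.43171323   -0.22929082   80.02234413] (array([-0.0018,  0.0044,  0.0215]), np.float64(0.0004296724477259617))
```

>>> servo_tool(
  plan=[
    [[0.035,-0.001,0.002,0.005,0],[0.035,-0.0018,0.0042,0.012,0],[0.035,-0.0018,0.0042,0.018,0],[0.035,-0.0018,0.0042,0.021,0],[0.035,-0.0018,0.0042,0.021,0],[0.035,-0.0018,0.0042,0.021,0]],
  ],
)

```text
time_s: 36.5
tool_pos: [0.6099, 0.093, 0.0753]
tool_rot: [-179.4, -0.2, 80.0]
force: [-0.1, -0.4, -1.0]
grip_width: 0.0432
```

```bash
python3 - <<'E'
from h import *
print(readout.get_obs()['tool_rot'],togo([.6102,.0930,.0535],-10))
E
```

```text
[-179.40701912   -0.2172221    80.0179002 ] (array([-0.0001,  0.0005,  0.0218]), np.float64(0.0003516559800738082))
```

>>> servo_tool(
  plan=[
    [[0.035,0,0.0003,0.003,0],[0.035,0,0.0003,0.007,0],[0.035,0,0.0003,0.011,0],[0.035,0,0.0003,0.0145,0],[0.035,0,0.0003,0.0175,0],[0.035,0,0.0003,0.0195,0],[0.035,0,0.0003,0.021,0],[0.035,0,0.0003,0.022,0],[0.035,0,0.0003,0.022,0],[0.035,0,0.0003,0.022,0]],
  ],
)

```text
time_s: 37.33
tool_pos: [0.6097, 0.0931, 0.0533]
tool_rot: [-179.4, -0.2, 80.0]
force: [-1.7, -1.0, 0.9]
grip_width: 0.0437
```

```bash
python3 - <<'E'
from h import *
c=snap('top'); print(rack(c,.03,.06)[1:],readout.get_obs()['tool_pos'],readout.get_obs()['force'])
E
```

```text
(np.float64(0.03968987298425197), ((0.5846832394599915, -0.052002131938934326), (0.24438852071762085, 0.08003605157136917), 79.93254852294922)) [0.60973822 0.09306148 0.05336277] [-1.97198555  0.02161603  1.80693964]
```

>>> servo_tool(
  plan=[
    [[0.035,0,0,-0.0005,0],[0.035,0,0,-0.001,0],[0.035,0,0,-0.001,0],[0.045,0,0,-0.001,0],[0.047,0,0,-0.001,0],[0.052,0,0,-0.001,0],[0.062,0,0,-0.001,0],[0.062,0,0,-0.005,0],[0.062,0,0,-0.03,0],[0.062,0,0,-0.06,0],[0.062,0,0,-0.09,0],[0.062,0,0,-0.11,0]],
  ],
)

```text
time_s: 38.38
tool_pos: [0.6121, 0.0924, 0.1668]
tool_rot: [-179.6, -0.3, 80.0]
force: [0.8, 0.1, -0.1]
grip_width: 0.0618
```

```bash
python3 - <<'E'
from h import *
s=readout.get_obs();print(s['qpos'].round(1),s['tool_pos']); print(togo([.4573,.0023,.18],0))
c=snap('top','t9.png'); print(weight(c)[1:]); print(rack(c,.03,.06)[1:])
E
```

```text
[-32.9  17.6  27.1  92.7  -8.8  72.  -14.2] [0.61211453 0.09237999 0.16679061]
(array([-0.1155, -0.1369, -0.0128]), np.float64(-0.17451293448219915))
[(0.055, ((0.645776093006134, -0.23556584119796753), 0.01122163888067007), array([ 0.64551942, -0.23495982,  0.06354619]), np.int64(58))]
(np.float64(0.04078815850375683), ((0.5857325792312622, -0.04511706531047821), (0.25941911339759827, 0.07957208156585693), 79.76009368896484))
```

```bash
python3 - <<'E'
from h import *
cs=[read_camera('top'),read_camera('scene')]
out=[]
for c in cs:
    u,v=proj(c,[.4573,.0023,.105]).round().astype(int); print(u,v)
    I=c['image'][v-25:v+25,u-25:u+25]; out.append(cv2.resize(I,None,fx=8,fy=8,interpolation=cv2.INTER_CUBIC))
cv2.imwrite('pics/d9.png',np.hstack(out)[:,:,::-1])
E
```

```text
316 246
352 182
```

View pics/d9.png

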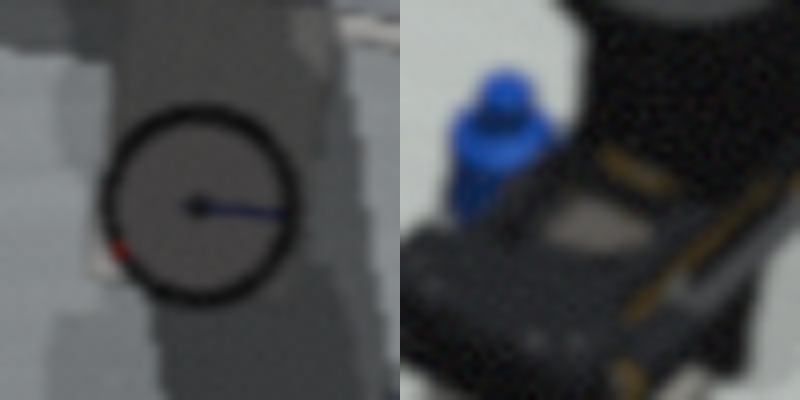

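The dial is visible from the top. The pointer tip is at (282,215) and the red mark at (120,250) in the left crop. Measuring both angles.

```bash
cat >> h.py <<'E'
def dial(c):
    u,v=proj(c,[.4573,.0023,.105]).round().astype(int)
    I=cv2.resize(c['image'][v-20:v+21,u-20:u+21],None,fx=8,fy=8,interpolation=cv2.INTER_CUBIC)
    h=cv2.cvtColor(I,cv2.COLOR_RGB2HSV); f=lambda x,y:((x+.5)/8-.5+u-20,(y+.5)/8-.5+v-20)
    o=np.array([.4573,.0023])
    yy,xx=np.mgrid[:I.shape[0],:I.shape[1]]; rr=np.hypot(xx-I.shape[1]/2,yy-I.shape[0]/2)/8
    J=I.astype(int)
    r=((J[:,:,0]-np.maximum(J[:,:,1],J[:,:,2]))>35)&(rr<13)
    b=((J[:,:,2]-np.maximum(J[:,:,0],J[:,:,1]))>25)&(rr<13)
    res={}
    for n,m in(('red',r),('blue',b)):
        if m.sum()<5: res[n]=None; continue
        k,l,s,ce=cv2.connectedComponentsWithStats(m.astype(np.uint8)); i=1+s[1:,4].argmax(); Y,X=np.nonzero(l==i)
        P=np.array([onz(c,f(a,bb),.105)[:2] for a,bb in zip(X,Y)])-o; d=P.mean(0)
        if n=='blue':
            w,V=np.linalg.eigh(np.cov(P.T)); ax=V[:,1]*np.sign(V[:,1]@d); res['pdir']=np.degrees(np.arctan2(ax[1],ax[0])).round(1)
        res[n]=(np.degrees(np.arctan2(d[1],d[0])).round(1),np.linalg.norm(d).round(4),len(X))
    return res
E
python3 - <<'E'
from h import *
print(dial(snap('top')))
print(togo([.4573,.0023,.19],-75))
E
```

```text
{'red': (np.float64(117.1), np.float64(0.0301), 97), 'blue': None}
(array([-0.1154, -0.1361, -0.0253]), np.float64(1.1347445973670456))
```

```bash
sed -i 's/))>25)&(rr<13)/))>10)\&(rr<9.5)/' h.py; python3 - <<'E'
from h import *
for i in range(2):print(dial(snap('top')))
E
```

```text
{'red': (np.float64(117.2), np.float64(0.0302), 96), 'pdir': np.float64(-97.0), 'blue': (np.float64(-99.4), np.float64(0.0137), 822)}
{'red': (np.float64(117.2), np.float64(0.0302), 86), 'pdir': np.float64(-96.2), 'blue': (np.float64(-99.3), np.float64(0.0136), 811)}
```

>>> servo_tool(
  plan=[
    [[0.07,-0.01,-0.01,-0.01,0.05],[0.087,-0.025,-0.025,-0.02,0.15],[0.087,-0.04,-0.045,-0.025,0.26],[0.087,-0.055,-0.065,-0.025,0.37],[0.087,-0.07,-0.085,-0.025,0.48],[0.087,-0.085,-0.103,-0.025,0.59],[0.087,-0.1,-0.12,-0.025,0.7],[0.087,-0.11,-0.13,-0.025,0.81],[0.087,-0.1154,-0.1361,-0.025,0.92],[0.087,-0.1154,-0.1361,-0.02,1.03],[0.087,-0.1154,-0.1361,-0.02,1.135],[0.087,-0.1154,-0.1361,-0.02,1.135]],
  ],
)

```text
time_s: 39.68
tool_pos: [0.455, 0.0021, 0.1821]
tool_rot: [-179.5, 0.7, 14.8]
force: [-0.4, 0.3, -0.6]
grip_width: 0.0867
```

```bash
python3 - <<'E'
from h import *
s=readout.get_obs();print(s['qpos'].round(1),s['tool_pos'],s['tool_rot']); print(togo([.4573,.0023,.076],-75),togo([.4573,.0023,.125],-75))
E
```

```text
[-35.2  -5.   30.6 113.    2.3  72.1 -80.7] [0.45504008 0.00212196 0.18214341] [-179.52610216    0.74174392   14.83692552]
(array([0.0036, 0.0013, 0.1061]), np.float64(-0.0029532622994774015)) (array([0.003 , 0.0009, 0.0571]), np.float64(-0.0029532622994774015))
```

>>> servo_tool(
  force=12,
  plan=[
    [[0.087,0.001,0.001,0.01,0],[0.087,0.003,0.001,0.03,0],[0.087,0.003,0.001,0.05,0],[0.087,0.003,0.001,0.06,0],[0.087,0.003,0.001,0.065,0],[0.087,0.003,0.001,0.065,0],[0.087,0.003,0.001,0.065,0]],
  ],
)

```text
time_s: 40.27
tool_pos: [0.4575, 0.0022, 0.1172]
tool_rot: [-179.5, 0.7, 14.9]
force: [0.9, -0.6, 1.1]
grip_width: 0.0867
```

```bash
python3 - <<'E'
from h import *
s=readout.get_obs();print(s['tool_pos'],s['tool_rot']); print(togo([.4573,.0023,.076],-75))
E
```

```text
[0.45745783 0.00216478 0.11723848] [-179.54225406    0.7466126    14.87577124]
(array([0.0004, 0.0002, 0.0412]), np.float64(-0.0022723058735451274))
```

>>> servo_tool(
  plan=[
    [[0.087,0,0,0.01,0],[0.087,0,0,0.025,0],[0.087,0.0004,0,0.037,0],[0.087,0.0004,0,0.041,0],[0.087,0.0004,0,0.041,0],[0.07,0.0004,0,0.041,0],[0.06,0.0004,0,0.041,0],[0.06,0.0004,0,0.041,0],[0.06,0.0004,0,0.041,0],[0.06,0.0004,0,0.041,0],[0.06,0.0004,0,0.041,0],[0.06,0.0004,0,0.041,0]],
  ],
)

```text
time_s: 41.27
tool_pos: [0.4576, 0.0031, 0.0768]
tool_rot: [-179.5, 0.7, 14.9]
force: [-1.0, 1.1, 4.3]
grip_width: 0.066
```

>>> servo_tool(
  plan=[
    [[0.06,0,0,0,-0.08],[0.06,0,0,0,-0.18],[0.06,0,0,0,-0.28],[0.06,0,0,0,-0.38],[0.06,0,0,0,-0.48],[0.06,0,0,0,-0.58],[0.06,0,0,0,-0.68],[0.06,0,0,0,-0.78],[0.06,0,0,0,-0.88],[0.06,0,0,0,-0.98],[0.06,0,0,0,-1.08],[0.06,0,0,0,-1.15]],
  ],
)

```text
time_s: 42.27
tool_pos: [0.4562, 0.0044, 0.0767]
tool_rot: [-179.0, -0.2, 81.1]
force: [-5.4, 3.4, 4.8]
grip_width: 0.0657
```

```bash
python3 - <<'E'
from h import *
s=readout.get_obs();print(s['qpos'].round(1),s['tool_pos'],s['tool_rot'],s['force'].round(1)); print(togo([.4573,.0023,.076],67.5))
E
```

```text
[-32.6   2.7  29.9 119.7  -2.1  59.  -10.5] [0.45617969 0.00438737 0.076664  ] [-178.97399086   -0.24642412   81.08920822] [-5.4  3.4  4.8]
(array([-0.0019,  0.0014,  0.0006]), np.float64(-1.3335428751937655))
```

>>> servo_tool(
  plan=[
    [[0.06,-0.0005,0.0003,0,-0.08],[0.06,-0.0015,0.001,0,-0.2],[0.06,-0.0015,0.001,0,-0.32],[0.06,-0.0015,0.001,0,-0.44],[0.06,-0.0015,0.001,0,-0.56],[0.06,-0.0015,0.001,0,-0.68],[0.06,-0.0015,0.001,0,-0.8],[0.06,-0.0015,0.001,0,-0.92],[0.06,-0.0015,0.001,0,-1.04],[0.06,-0.0015,0.001,0,-1.16],[0.06,-0.0015,0.001,0,-1.28],[0.06,-0.0015,0.001,0,-1.38]],
  ],
)

```text
time_s: 43.27
tool_pos: [0.4544, 0.0031, 0.0763]
tool_rot: [-180.0, -1.4, 160.5]
force: [-6.7, 2.1, 6.0]
grip_width: 0.0657
```

>>> servo_tool(
  plan=[
    [[0.06,0,0,0,0],[0.06,0,0,0,0],[0.06,0,0,0,0]],
  ],
)

```text
time_s: 43.52
tool_pos: [0.4543, 0.0031, 0.0763]
tool_rot: [-179.9, -1.4, 160.4]
force: [-1.3, 1.5, 2.0]
grip_width: 0.0659
```

```bash
python3 - <<'E'
from h import *
cs=[read_camera('top'),read_camera('scene')]
out=[]
for c in cs:
    u,v=proj(c,[.4573,.0023,.105]).round().astype(int)
    I=c['image'][v-25:v+25,u-25:u+25]; out.append(cv2.resize(I,None,fx=8,fy=8,interpolation=cv2.INTER_CUBIC))
cv2.imwrite('pics/d10.png',np.hstack(out)[:,:,::-1])
for c in cs: 
    try: print(dial(c))
    except Exception as e: print(e)
E
```

```text
{'red': None, 'blue': None}
{'red': (np.float64(-97.3), np.float64(0.0337), 26), 'pdir': np.float64(-116.3), 'blue': (np.float64(-100.7), np.float64(0.0161), 33)}
```

View pics/d10.png

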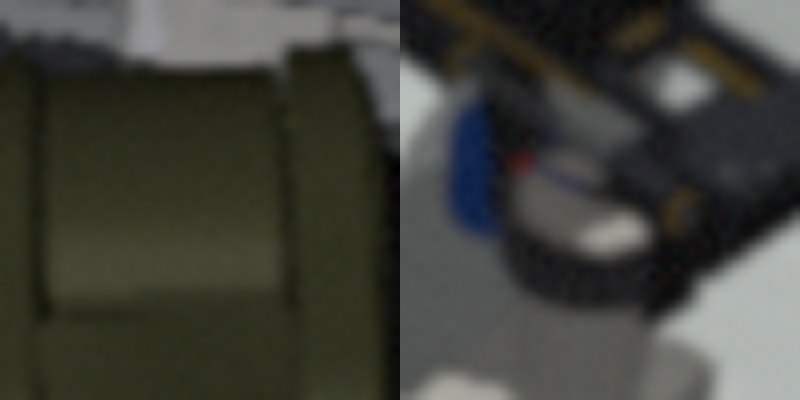

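In the scene crop the red mark (520,160) sits at the pointer's end. I'll release, lift and swing aside for a clear view.

>>> servo_tool(
  plan=[
    [[0.075,0,0,0,0],[0.087,0,0,0,0],[0.087,0,0,0,0],[0.087,0,0,0,0],[0.087,0,0,-0.01,0],[0.087,0,0,-0.035,0],[0.087,0,0,-0.07,0],[0.087,0,0,-0.1,0],[0.087,0,0,-0.12,0],[0.087,0,0,-0.12,0]],
  ],
)

```text
time_s: 44.45
tool_pos: [0.4602, 0.0022, 0.2017]
tool_rot: [179.8, -0.9, 160.4]
force: [0.9, 0.1, 0.2]
grip_width: 0.0871
```

```bash
python3 - <<'E'
from h import *
s=readout.get_obs();print(s['tool_pos'],s['qpos'].round(1));print(togo([.43,.3,.2]))
E
```

```text
[0.46020427 0.00224515 0.20167168] [-31.1  -4.8  26.7 110.7   1.6  74.3  65.5]
(array([0.1281, 0.2704, 0.0049]), None)
```

>>> servo_tool(
  plan=[
    [[0.087,0.006,0.012,0,0],[0.087,0.018,0.037,0,0],[0.087,0.032,0.067,0,0],[0.087,0.046,0.097,0,0],[0.087,0.06,0.127,0,0],[0.087,0.074,0.157,0,0],[0.087,0.088,0.187,0,0],[0.087,0.102,0.217,0,0],[0.087,0.115,0.245,0,0],[0.087,0.124,0.262,0,0],[0.087,0.128,0.27,0,0],[0.087,0.128,0.27,0,0]],
  ],
)

```text
time_s: 45.45
tool_pos: [0.4291, 0.3012, 0.2044]
tool_rot: [179.8, -1.0, 160.6]
force: [-0.5, -0.9, -0.9]
grip_width: 0.0869
```

```bash
python3 - <<'E'
from h import *
c=snap('top','t11.png'); print(dial(c)); print(weight(c)); print(rack(c,.03,.06)); eggs(c,(265,160,395,225),.072)
s=snap('scene','s11.png'); print(dial(s))
u,v=proj(c,[.4573,.0023,.105]).round().astype(int)
a=cv2.resize(c['image'][v-25:v+25,u-25:u+25],(400,400),interpolation=cv2.INTER_CUBIC)
b=cv2.resize(c['image'][160:230,260:425],(800,340),interpolation=cv2.INTER_CUBIC)[:200*2]
u,v=proj(s,[.4573,.0023,.105]).round().astype(int)
d=cv2.resize(s['image'][v-25:v+25,u-25:u+25],(400,400),interpolation=cv2.INTER_CUBIC)
im=np.vstack([np.hstack([a,d]),b]); cv2.imwrite('pics/f11.png',cv2.resize(im,(640,592))[:,:,::-1])
E
```

```text
{'red': (np.float64(-97.8), np.float64(0.0294), 435), 'pdir': np.float64(-98.7), 'blue': (np.float64(-99.7), np.float64(0.0121), 1668)}
[(0.03, ((0.646431565284729, -0.23597313463687897), 0.022274527698755264), array([ 0.64421309, -0.23379243,  0.0485687 ]), np.int64(207)), (0.055, ((0.6454549431800842, -0.23517386615276337), 0.01130690611898899), array([ 0.64521875, -0.23476815,  0.06434491]), np.int64(57))]
(1637, np.float64(0.04086990332740692), ((0.5900166630744934, -0.021234750747680664), (0.3055374324321747, 0.07934262603521347), 79.82701873779297))
egg [281.6 189.3] 243 [0.6099 0.0911] ang 76.5 [0.0209 0.0269] topz 0.0953 topxy [0.6094 0.0898 0.0901]
egg [304.7 192.7] 245 [0.5991 0.0292] ang 77.3 [0.0207 0.0273] topz 0.0973 topxy [0.5982 0.0281 0.0902]
egg [342.9 198.5] 245 [ 0.5808 -0.0725] ang 74.2 [0.021  0.0266] topz 0.0962 topxy [ 0.5809 -0.0729  0.0902]
{'red': (np.float64(-93.5), np.float64(0.0311), 75), 'pdir': np.float64(-96.2), 'blue': (np.float64(-104.3), np.float64(0.015), 233)}
```

View pics/f11.png

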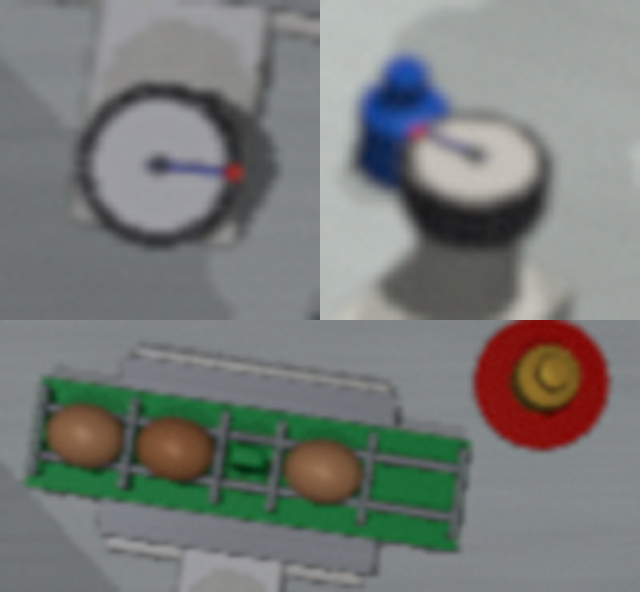

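The top crop shows the red mark on the pointer's end at (234,173). Three eggs lie in pockets and the weight is on the mat. One last wait and check before handing in.

>>> servo_tool(
  plan=[
    [[0.087,0,0,0,0],[0.087,0,0,0,0],[0.087,0,0,0,0],[0.087,0,0,0,0],[0.087,0,0,0,0],[0.087,0,0,0,0],[0.087,0,0,0,0],[0.087,0,0,0,0],[0.087,0,0,0,0],[0.087,0,0,0,0],[0.087,0,0,0,0],[0.087,0,0,0,0]],
  ],
)

```text
time_s: 46.55
tool_pos: [0.4304, 0.298, 0.2046]
tool_rot: [179.8, -0.9, 160.4]
force: [-0.9, -0.5, -0.7]
grip_width: 0.0872
```

```bash
python3 - <<'E'
from h import *
c=snap('top'); print(dial(c),weight(c)[1][1]); a=cv2.imread('pics/top0.png')[:,:,::-1].astype(int)
W=cloud(c)
for n,v,u in (('jar',177,227),('tin',135,349),('blue1',131,312),('blue2',277,345)): print(n,W[v,u].round(3),abs(c['image'].astype(int)-a)[v-12:v+13,u-12:u+13].mean().round(1))
v,u=137,272; print('mug',abs(c['image'].astype(int)-a)[v-15:v+16,u-15:u+16].mean().round(1))
w=weight(c)[1][1][0]
if abs(w[0]-.6458)<.006 and abs(w[1]+.2368)<.006: print(env.sign_off())
E
```

```text
{'red': (np.float64(-97.8), np.float64(0.0294), 439), 'pdir': np.float64(-98.6), 'blue': (np.float64(-99.9), np.float64(0.0119), 1704)} ((0.6462135314941406, -0.23543943464756012), 0.011703180149197578)
jar [0.647 0.237 0.074] 6.0
tin [ 0.749 -0.093  0.084] 11.6
blue1 [0.767 0.006 0.064] 9.6
blue2 [ 0.371 -0.073  0.061] 8.6
mug 6.2
the job is handed in; nothing more can be done
None
```

The job is done in the order asked and handed in at about 47 s of the 210 s allowed; the sign-off gives no verdict.

- **Weight:** it stands about 1.5 mm from the middle of the red mat. I saw no sign of it being knocked.
- **Rack:** it is centred on the platform to within about 1 mm and lined up with the platform's length.
- **Eggs:** only three were there. They lie in pockets 1, 2 and 3, lengthways to within about 6° by the camera, and within about 2 mm of their pocket centres. I let go of the last two only after the platform had sunk under their weight. For the first I judged it by the wrist force and height alone.
- **Dial:** I turned the bezel about 146° counterclockwise and let go. The red mark reads -97.8° against about -98.6° to -99° for the pointer, so it is within about 1°. The lower-resolution side view was less consistent, differing by about 3° or more; I went by the top view.
- **Other things:** the jar, tin and both blue look-alikes measure where they were at the start. For the mug I only compared pictures, and they match. The arm is clear of everything.

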